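Load a ripening board, swing it home and cover the blue

TASK

Stand all the white cheeses from the draining mat on the swung-out ripening board, each wholly on the wood and none touching another, and only then push the free end of the loaded board so that it swings about its pin until its back edge lies flush along the back rail. Put the blue cheese by itself in the stoneware pot and set the lid on it so that it is seated and level. Leave the board on its pin and the other things on the bench where they are.

Things in the scene. Friction and masses are not known exactly. Their poses are not given: they have to be found in the camera images.
- white1: a small cream-white cheese, a disc 56 mm in diameter and 36 mm high, about 0.11 kg, origin at the centre of its underside, z up its axis; three to five of white1..white5 are there (absent ones read None). It starts lying flat on the draining mat
- white2: a small cream-white cheese, a disc 56 mm in diameter and 36 mm high, about 0.11 kg, origin at the centre of its underside, z up its axis; three to five of white1..white5 are there (absent ones read None). It starts lying flat on the draining mat
- white3: a small cream-white cheese, a disc 56 mm in diameter and 36 mm high, about 0.11 kg, origin at the centre of its underside, z up its axis; three to five of white1..white5 are there (absent ones read None). It starts lying flat on the draining mat
- white4: a small cream-white cheese, a disc 56 mm in diameter and 36 mm high, about 0.11 kg, origin at the centre of its underside, z up its axis; three to five of white1..white5 are there (absent ones read None). It starts lying flat on the draining mat
- white5: a small cream-white cheese, a disc 56 mm in diameter and 36 mm high, about 0.11 kg, origin at the centre of its underside, z up its axis; three to five of white1..white5 are there (absent ones read None). It starts lying flat on the draining mat
- blue: the one blue-grey cheese, same size and origin as the white ones (56 mm diameter, 36 mm high), always there, starting among them on the draining mat
- mat: fixed green plastic draining mat, 250 x 230 mm (x, y) and 4 mm thick, origin at the centre of its underside on the bench; the cheeses start on it in two rows about 115 mm apart in its y, about 85 mm apart in its x
- board: loose spruce board, 430 mm long (its y), 120 wide (its x), 22 thick, about 0.5 kg, flat on the bench. Origin underneath, on the axis of the 18 mm hole that sits over the rail's pin; it reaches from y = -35 mm (pivot end) to +395 mm (free end). Its back edge is at x = +60 mm. Starts swung out from the rail, towards the robot, by 0.22 to 0.38 rad; held by the pin and plain friction
- board_toe (a point): the back corner of the board's free end (x = +60 mm, y = +395 mm in the board's frame), 11 mm above its underside. Pushing the loaded board along near this free end takes about 4 to 13 N
- rail: fixed aluminium back rail and the board's pivot pin, one part. Origin on the pin's axis at the bench; pin 14 mm in diameter, 36 mm high. The rail, 34 mm high, runs along this frame's y from 35 to 410 mm, its front face at x = +62 mm. With the board flush, the board's axes are parallel to this frame's and board_toe is at about x = 60 to 62 mm here
- pot: loose, heavy (1.4 kg) blue-glazed stoneware pot, open on top, 140 mm outer and 128 mm inner diameter, 56 mm high, inner floor 6 mm above its underside; origin at the centre of its underside, z up
- lid: the pot's loose round wooden lid, about 0.17 kg, on the bench, knob up. Origin at the centre of its underside, z up. A centring step 120 mm in diameter, z = 0 to 7 mm, goes into the pot; the plate, 148 mm in diameter, z = 7 to 15 mm, rests on the rim (seated, the origin is 49 mm above the pot's); the dark knob, 30 mm in diameter, z = 15 to 50 mm
- brush: a loose hand brush, a bystander
- trier: a loose cheese iron (steel probe with wooden T handle), a bystander
- saltbowl: a loose small white bowl, a bystander
- wrapped: a loose large paper-wrapped cheese, 170 mm across and 70 mm high, a bystander
- hygrometer: a loose round white hygrometer, 60 mm across and 20 mm high, a bystander
There are look-alikes about, which are no part of the job. Leave any red or turquoise look-alike of the white1 alone.

How it is judged:
By the outcome, as a careful person would: the job done as asked, in the order asked, and still so for the second after the job is handed in, with the robot touching nothing.
Of white1, white2, white3, white4, white5 only 3 to 5 are there at a start; the rules pass over those that are not, and their reading is None.
At some moment in a run one of white1, white2, white3, white4, white5, blue, lid may be knocked a few centimetres aside while the robot is not near it.
It also fails if it takes over 210 s, if anything falls off the work surface, if the arm or the gripper's body presses on something with over 40 N, if the wrist force passes 120 N, or if a joint passes its speed limit or range.

ROBOT

A 6-joint arm with a two-finger parallel gripper is mounted at the origin on the work surface. World frame = base frame: x ahead of the robot, y to its left, z up, the work surface at z = 0. Lengths are in m, angles in rad, forces in N, time in s.
With the tool pointing down it reaches from about 0.325 to 0.85 m from the base axis. Payload 4.4 kg.
Tool frame: the origin (TCP) lies between the finger pads; the fingertips stand 22 mm ahead of it and the grasp point (between the pads) lies 3 mm ahead of it; z points along the fingers, y is the line along which they close (so a half turn about z gives the same grasp; the last joint's range is limited). The gripper opens to 94 mm and grips with 3 to 60 N. Pads are 16 mm wide; open, the fingers measure 119 mm over their backs; the gripper's body (75 mm by 177 mm) begins 78 mm behind the grasp point.
Start: joints at [-1.256, 0.207, 1.542, -0, 1.393, -0.15], TCP at [0.258, -0.514, 0.227] pointing down, gripper open.
Joint ranges: [-2.73, 2.73], [-0.86, 2.22], [0.23, 2.46], [-1.11, 4.25], [0.08, 2.63], [-2.82, 2.82]. Speed limits (rad/s): [2.79, 2.79, 3.14, 3.14, 3.14, 3.14].

INTERFACE

Orientations are given as [roll, pitch, yaw] about the fixed x, y, z axes, in that order (R = Rz(yaw) Ry(pitch) Rx(roll)).
In Python, from station import observe, vision, robot gives the robot as it stands.
- The arm moves only by the tool play_rows, never from a script. Its argument "rows" is a list of rows, each an object of numbers: "claw": the finger opening in mm, from 0 to 94; "dx", "dy", "dz": the shift along the world's x, y, z in mm; "wx", "wy", "wz": the turn, a rotation vector about the world's x, y, z in rad. In form: [{"claw": .., "dx": .., "dy": .., "dz": .., "wx": .., "wy": .., "wz": ..}, ...]. A call has 1 to 10 rows; each row is the pose to reach, as a shift and turn from the pose commanded when the call began; what a row does not reach only later rows make up. A row lasts 1/8 s, in which the tool goes at most 62.5 mm and 10.7 degrees, less where a joint would pass 70% of its speed; a pose out of reach is approached as far as the arm can. A call with a gripper value outside its range is refused whole. The fingers move at their own pace and stop on an object; the grip force is fixed at half the most. Time passes only in rows, so rows that repeat a pose let the fingers close. It gives the time, the measured TCP pose, the force, the opening and the grip force at its end, in the units of the state.
- observe(): the state, without advancing time (a new reading comes with each control period).
- vision.grab_frame(name): name is "scene" or "top" or "wrist"; returns a dict with "pixels" (384x512x3 uint8, red, green, blue), "depth" (384x512 float32, m along the optical axis (not along the pixel's ray), 0 where there is no reading), "fovy" (degrees; the focal length in pixels is half the picture's height over the tangent of half this angle, whatever the lens; pixels are square), "cx", "cy" (the principal point, pixels), "D" ([k1, k2, p1, p2, k3] as OpenCV has them; the pictures are not rectified), "origin" and "attitude" of the camera in the world; the wrist camera has in their place "tool_from_camera" (4x4, takes a point from camera to tool coordinates, whose origin is the TCP and whose axes are the flange's). Camera axes: x right, y up, looking along -z (the intrinsics and any distortion apply to the point x, -y, -z); pixel columns grow to the right and rows downward; lengths in m; the calibration is good to about 2 mm. A picture is of the moment at which its call begins: read the wrist's pose just before it.
- robot.job_done(): hands the job in; it is judged then, once.
The state is a dict: "t": time; "joint_pos": joint angles; "joint_velocities": joint speeds; "tau": joint torques, N m; "tool_pos": TCP position; "tcp_rot": TCP orientation; "wrist_force": force on the tool from outside, world axes, zero at the start; "torque": the same for the moment, N m; "gripper_width": opening from 0.0 (shut) to 1.0 (fully open); "finger_force": force on a finger pad.
Only numpy, scipy, OpenCV 4.12 (cv2) and the standard library are available. Lean on these libraries where they do the work, as an engineer would, in place of code of your own. Each camera call takes 0.05 s, during which the arm holds its last target. There are 200 camera calls.

## Working session

There is one attempt and no reset: what is moved stays moved. The work goes in short steps, Python scripts to look and compute and a tool call to move; the robot and the scene stay as the last step left them, time stands still between calls to the robot, and variables do not carry over. Pictures are saved under pics/ and viewed, at most 14 in all, crops included, and the job is handed in when it is done.

Besides the shell and the picture viewer there is one more tool, called after ">>>" as name(argument=value, ...), one argument or row to a line, values as JSON. play_rows: Moves the arm, as the interface text tells. Its arguments: {"type":"object","properties":{"rows":{"type":"array"}},"required":["rows"]}

```bash
mkdir -p pics; ls; cat > h.py <<'E'
import numpy as np, cv2
from scipy.spatial.transform import Rotation as R
from station import observe, vision, robot
def cam(name):
    s=observe(); f=vision.grab_frame(name); h=f["pixels"].shape[0]
    fl=h/2/np.tan(np.radians(f["fovy"])/2)
    f["K"]=np.array([[fl,0,f["cx"]],[0,fl,f["cy"]],[0,0,1.]]); f["D"]=np.array(f["D"],float)
    if name=="wrist":
        T=np.eye(4); T[:3,:3]=rot(s["tcp_rot"]); T[:3,3]=s["tool_pos"]
        T=T@np.array(f["tool_from_camera"]); f["Rm"],f["o"]=T[:3,:3],T[:3,3]
    else:
        f["Rm"],f["o"]=rot(f["attitude"]),np.array(f["origin"])
    return f
def rot(a):
    a=np.array(a,float)
    return a if a.shape==(3,3) else R.from_euler("xyz",a).as_matrix()
def ray(f,px):
    p=cv2.undistortPoints(np.array(px,float).reshape(-1,1,2),f["K"],f["D"]).reshape(-1,2)
    return np.c_[p[:,0],-p[:,1],-np.ones(len(p))]
def plane(f,px,z):
    d=ray(f,px)@f["Rm"].T
    return f["o"]+d*((z-f["o"][2])/d[:,2])[:,None]
def depthpt(f,px):
    px=np.array(px).reshape(-1,2); i=px.round().astype(int)
    return f["o"]+(ray(f,px)*f["depth"][i[:,1],i[:,0]][:,None])@f["Rm"].T
def cloud(f):
    h,w=f["depth"].shape; u,v=np.meshgrid(np.arange(w),np.arange(h))
    return depthpt(f,np.c_[u.ravel(),v.ravel()]).reshape(h,w,3)
def save(f,n,crop=None,s=1):
    p=f["pixels"][:,:,::-1]
    if crop: p=p[crop[1]:crop[3],crop[0]:crop[2]]
    cv2.imwrite("pics/"+n,cv2.resize(p,None,fx=s,fy=s,interpolation=cv2.INTER_CUBIC))
E
python3 - <<'E'
from h import *
print(observe())
for n in("top","scene"):
    f=cam(n); save(f,n+".png",s=1.5); print(n,f["o"],f["attitude"],f["fovy"],f["D"],f["cx"],f["cy"])
    np.save(n+".npy",f,allow_pickle=True)
E
```

```text
pics
{'t': 0.0, 'joint_pos': array([-1.25550017e+00,  2.07366898e-01,  1.54294566e+00, -1.65467873e-05,
        1.39347139e+00, -1.50493871e-01]), 'joint_velocities': array([ 8.96902181e-04,  2.31210277e-04,  1.23985181e-04, -7.36146685e-04,
        8.75545326e-05,  1.31580553e-04]), 'tau': array([ 9.17278376e-04, -3.70881629e+01, -2.81413901e+01,  6.98715518e-02,
        3.60661384e-02, -1.71403904e-04]), 'tool_pos': array([ 0.25800269, -0.51302985,  0.22632483]), 'tcp_rot': array([-3.13942368e+00, -3.12436016e-04,  4.65792623e-01]), 'wrist_force': array([-0.35420547,  0.72161222,  0.64287186]), 'torque': array([-0.03748675, -0.02846394,  0.03532636]), 'finger_force': 0.0, 'gripper_width': 0.9994852256556109}
top [0.26847858 0.06209187 1.69087591] [ 0.13915348 -0.01476873 -1.56346899] 43.21892040212733 [-0.08828073  0.          0.          0.          0.        ] 249.5652318028606 193.2286503739029
scene [1.08642749 0.50586611 1.24176136] [0.55488665 0.00272971 2.20134557] 49.42157120359672 [0.0339811 0.        0.        0.        0.       ] 256.9966753837755 186.41819071292983
```

View pics/top.png

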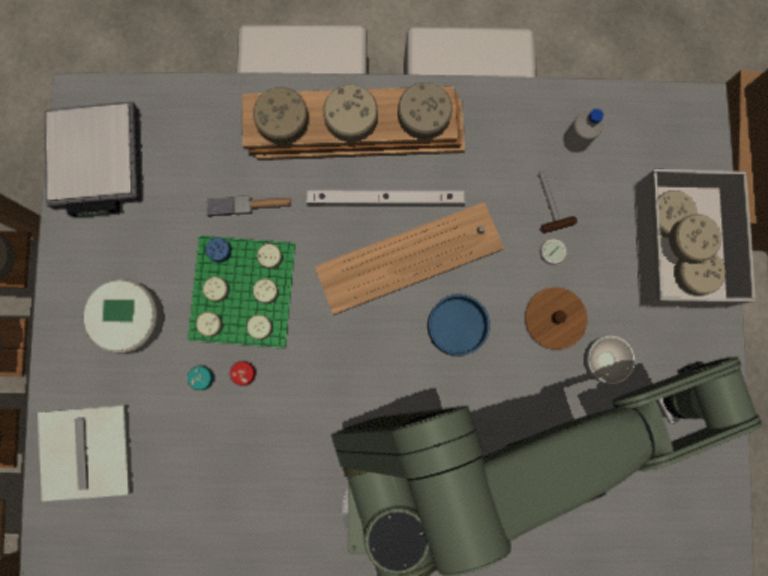

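View pics/scene.png

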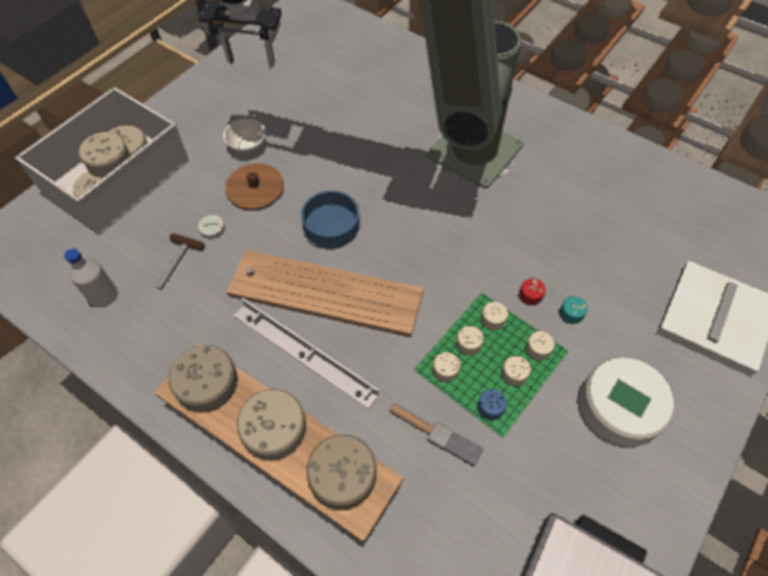

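The top view shows five whites on the mat at (269,256), (215,289), (264,291), (208,324) and (259,327), and the blue at (218,249). The look-alikes are turquoise (200,377) and red (242,373), both off the mat, plus the big grey-brown cheeses on the rear board and in the crate. The board's pin is at (481,230), its free end at about (325,290), the pot at (458,325) and the lid at (556,318).

```bash
cat >> h.py <<'E'
def blobs(mask,lo,hi):
    n,l,st,c=cv2.connectedComponentsWithStats(mask.astype(np.uint8))
    return [(c[i],st[i,4],(l==i)) for i in range(1,n) if lo<st[i,4]<hi]
def cheeses(f,z=.040,roi=None):
    C=cloud(f); hsv=cv2.cvtColor(f["pixels"],cv2.COLOR_RGB2HSV).astype(int)
    m=(abs(C[...,2]-z)<.010)
    if roi: m&=(C[...,0]>roi[0])&(C[...,0]<roi[1])&(C[...,1]>roi[2])&(C[...,1]<roi[3])
    out=[]
    for c,a,mm in blobs(m,60,4000):
        (u,v),r=cv2.minEnclosingCircle(np.argwhere(mm)[:,::-1].astype(np.float32))
        p=plane(f,[c],z)[0]; out.append((p.round(4),a,np.median(hsv[mm],0),np.median(C[mm][:,2]).round(4),c.round(1)))
    return out
E
python3 - <<'E'
from h import *
f=np.load("top.npy",allow_pickle=True).item()
C=cloud(f)
for o in cheeses(f,roi=(.2,.8,.1,.9)): print(*o)
g=lambda u,v:C[int(v/1.5),int(u/1.5)].round(3)
print("board mid",g(400,262),"rail",g(350,198),"pot rim/floor",g(458,325),"lid",g(540,310),"knob",g(559,317),"pin",g(481,230),"bench",g(400,210),"bigboard",g(250,150),g(280,115),"bottle",g(592,118))
hsv=cv2.cvtColor(f["pixels"],cv2.COLOR_RGB2HSV).astype(int)
def reg(x0,x1,y0,y1,z0,z1): return (C[...,0]>x0)&(C[...,0]<x1)&(C[...,1]>y0)&(C[...,1]<y1)&(C[...,2]>z0)&(C[...,2]<z1)
def region_px(u0,v0,u1,v1):
    m=np.zeros(C.shape[:2],bool); m[int(v0/1.5):int(v1/1.5),int(u0/1.5):int(u1/1.5)]=1; return m
m=region_px(308,200,512,318)&(hsv[...,1]>70)&(hsv[...,0]<30)
b=max(blobs(m,100,1e5),key=lambda b:b[1])
r=cv2.minAreaRect(np.argwhere(b[2])[:,::-1].astype(np.float32))
q=plane(f,cv2.boxPoints(r),.022); print("board",q.round(4),[np.linalg.norm(q[i]-q[i-1]).round(4) for i in range(4)])
m=region_px(300,180,475,215)&(C[...,2]>.025)
b=max(blobs(m,50,1e5),key=lambda b:b[1]); r=cv2.minAreaRect(np.argwhere(b[2])[:,::-1].astype(np.float32))
q=plane(f,cv2.boxPoints(r),.034); print("rail",q.round(4),b[1])
print("pin",plane(f,[[481/1.5,230/1.5]],.036))
m=region_px(415,285,502,365)&(C[...,2]>.04)
b=max(blobs(m,50,1e5),key=lambda b:b[1]);c,r=cv2.minEnclosingCircle(np.argwhere(b[2])[:,::-1].astype(np.float32))
p=plane(f,[c,[c[0]+r,c[1]]],.056);print("pot",p,np.linalg.norm(p[1]-p[0])*2)
m=region_px(515,280,597,360)&(hsv[...,1]>70)&(hsv[...,0]<30)
b=max(blobs(m,50,1e5),key=lambda b:b[1]);c,r=cv2.minEnclosingCircle(np.argwhere(b[2])[:,::-1].astype(np.float32))
p=plane(f,[c,[c[0]+r,c[1]]],.015);print("lid",p,np.linalg.norm(p[1]-p[0])*2)
save(f,"crop.png",(118,145,345,265),3.4)
E
```

```text
[0.7079 0.6894 0.04  ] 431 [30. 24. 34.] 0.0459 [ 66.  133.2]
[0.5919 0.4041 0.04  ] 185 [106. 105. 105.] 0.04 [144.7 166. ]
[0.5776 0.2851 0.04  ] 197 [ 27.  50. 173.] 0.04 [178.8 170.4]
[0.4987 0.4062 0.04  ] 189 [ 27.  51. 172.] 0.0397 [143.1 192.6]
[0.4961 0.2918 0.04  ] 203 [ 29.  48. 172.] 0.0402 [176.2 193.6]
[0.4178 0.418  0.04  ] 211 [ 28.  49. 171.] 0.0398 [138.8 215.9]
[0.413  0.3036 0.04  ] 207 [ 30.  46. 175.] 0.0402 [172.  217.7]
[0.3082 0.3387 0.04  ] 174 [  1. 188. 156.] 0.0371 [160.9 248.4]
[0.2973 0.4348 0.04  ] 202 [ 86.  151.5 125. ] 0.0365 [132.6 251.3]
[0.2123 0.6799 0.04  ] 166 [ 30.  26. 176.] 0.0327 [ 60.3 275.4]
board mid [ 0.572 -0.018  0.014] rail [ 0.727  0.1   -0.001] pot rim/floor [ 0.426 -0.156  0.002] lid [ 0.462 -0.349  0.013] knob [ 0.441 -0.381  0.051] pin [ 0.645 -0.206  0.037] bench [ 0.7   -0.019 -0.005] bigboard [0.843 0.344 0.004] [0.888 0.259 0.124] bottle [ 0.874 -0.438  0.172]
board [[ 0.5578  0.1807  0.022 ]
 [ 0.7193 -0.2226  0.022 ]
 [ 0.6024 -0.2644  0.022 ]
 [ 0.4446  0.1359  0.022 ]] [np.float64(0.1218), np.float64(0.4344), np.float64(0.1242), np.float64(0.4303)]
rail [[ 0.7312  0.2015  0.034 ]
 [ 0.7356 -0.1727  0.034 ]
 [ 0.7065 -0.1723  0.034 ]
 [ 0.7022  0.2009  0.034 ]] 244
pin [[ 0.6439832  -0.20882801  0.036     ]]
pot [[ 0.42145638 -0.15102867  0.056     ]
 [ 0.42199852 -0.22286466  0.056     ]] 0.14367607202660052
lid [[ 0.44219128 -0.38579139  0.015     ]
 [ 0.44271657 -0.46123218  0.015     ]] 0.150885233912543
```

View pics/crop.png

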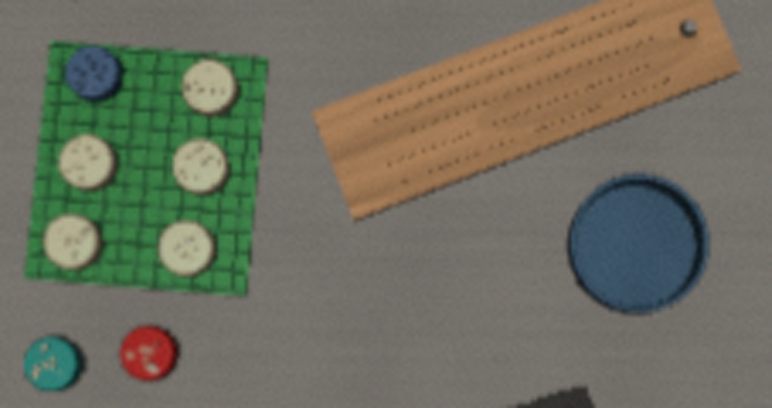

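The crop confirms five cream-white cheeses and one blue on the mat, with red and turquoise off it. Measured sizes and spacings match the description. Now I'll make the first reach.

>>> play_rows(
  rows=[
    {"claw": 84,"dx": 110,"dy": 60,"dz": 0,"wz": 0.18},
    {"claw": 84,"dx": 192,"dy": 413,"dz": -10,"wz": 1.28},
    {"claw": 84,"dx": 192,"dy": 413,"dz": -10,"wz": 1.28},
    {"claw": 84,"dx": 192,"dy": 413,"dz": -10,"wz": 1.28},
    {"claw": 84,"dx": 192,"dy": 413,"dz": -10,"wz": 1.28},
    {"claw": 84,"dx": 192,"dy": 413,"dz": -10,"wz": 1.28},
    {"claw": 84,"dx": 192,"dy": 413,"dz": -10,"wz": 1.28},
    {"claw": 84,"dx": 192,"dy": 413,"dz": -10,"wz": 1.28},
    {"claw": 84,"dx": 192,"dy": 413,"dz": -10,"wz": 1.28},
    {"claw": 84,"dx": 192,"dy": 413,"dz": -10,"wz": 1.28},
  ],
)

```text
$.rows[0]: bad value
```

>>> play_rows(
  rows=[
    {"claw": 84,"dx": 110,"dy": 60,"dz": 0,"wx": 0,"wy": 0,"wz": 0.18},
    {"claw": 84,"dx": 192,"dy": 413,"dz": -10,"wx": 0,"wy": 0,"wz": 1.28},
    {"claw": 84,"dx": 192,"dy": 413,"dz": -10,"wx": 0,"wy": 0,"wz": 1.28},
    {"claw": 84,"dx": 192,"dy": 413,"dz": -10,"wx": 0,"wy": 0,"wz": 1.28},
    {"claw": 84,"dx": 192,"dy": 413,"dz": -10,"wx": 0,"wy": 0,"wz": 1.28},
    {"claw": 84,"dx": 192,"dy": 413,"dz": -10,"wx": 0,"wy": 0,"wz": 1.28},
    {"claw": 84,"dx": 192,"dy": 413,"dz": -10,"wx": 0,"wy": 0,"wz": 1.28},
    {"claw": 84,"dx": 192,"dy": 413,"dz": -10,"wx": 0,"wy": 0,"wz": 1.28},
    {"claw": 84,"dx": 192,"dy": 413,"dz": -10,"wx": 0,"wy": 0,"wz": 1.28},
    {"claw": 84,"dx": 192,"dy": 413,"dz": -10,"wx": 0,"wy": 0,"wz": 1.28},
  ],
)

```text
t: 1.35
tool_pos: [0.4499, -0.1013, 0.2172]
tcp_rot: [-3.141, 0.0, 1.746]
wrist_force: [-0.2, 0.1, 0.2]
gripper_width: 0.894
finger_force: 0.0
```

>>> play_rows(
  rows=[
    {"claw": 84,"dx": -37,"dy": 405,"dz": -60,"wx": 0,"wy": 0,"wz": 1.28},
    {"claw": 84,"dx": -37,"dy": 405,"dz": -60,"wx": 0,"wy": 0,"wz": 1.28},
    {"claw": 84,"dx": -37,"dy": 405,"dz": -60,"wx": 0,"wy": 0,"wz": 1.28},
    {"claw": 84,"dx": -37,"dy": 405,"dz": -60,"wx": 0,"wy": 0,"wz": 1.28},
    {"claw": 84,"dx": -37,"dy": 405,"dz": -60,"wx": 0,"wy": 0,"wz": 1.28},
    {"claw": 84,"dx": -37,"dy": 405,"dz": -60,"wx": 0,"wy": 0,"wz": 1.28},
    {"claw": 84,"dx": -37,"dy": 405,"dz": -60,"wx": 0,"wy": 0,"wz": 1.28},
    {"claw": 84,"dx": -37,"dy": 405,"dz": -60,"wx": 0,"wy": 0,"wz": 1.28},
    {"claw": 84,"dx": -37,"dy": 405,"dz": -60,"wx": 0,"wy": 0,"wz": 1.28},
    {"claw": 84,"dx": -37,"dy": 405,"dz": -60,"wx": 0,"wy": 0,"wz": 1.28},
  ],
)

```text
t: 2.6
tool_pos: [0.414, 0.3026, 0.1577]
tcp_rot: [-3.141, 0.0, 3.022]
wrist_force: [-0.2, 0.3, 1.5]
gripper_width: 0.898
finger_force: 0.0
```

```bash
cat > w.py <<'E'
from h import *
f=cam("wrist"); print(observe()["tool_pos"],observe()["tcp_rot"][2])
for o in cheeses(f,roi=(.35,.7,.2,.55)): print(*o)
E
python3 w.py; python3 -c "
from h import *
f=cam('wrist'); save(f,'w1.png')"
```

```text
[0.41394778 0.30276404 0.15773035] 3.0226172715162822
[0.4146 0.4187 0.04  ] 3395 [ 26.  16. 255.] 0.0401 [395.2 176.5]
[0.4096 0.305  0.04  ] 3368 [ 18.  64. 156.] 0.0401 [257.3 186.4]
[0.4842 0.42   0.04  ] 796 [ 25.   27.5 253. ] 0.04 [398.  253.9]
[0.4854 0.2944 0.04  ] 2211 [ 26.  19. 254.] 0.0401 [255.3 271.8]
[0.5658 0.2874 0.04  ] 1887 [ 25.  26. 254.] 0.0401 [258.  349.2]
[0.5815 0.3942 0.04  ] 1019 [107. 115. 179.] 0.04 [371.1 350.1]
```

View pics/w1.png

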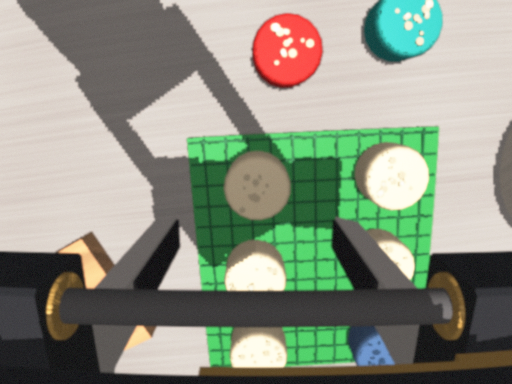

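The wrist view shows the target white at (257,186), with the fingers straddling it and the other slots clear. Its position agrees with the top view to within 3 mm.

>>> play_rows(
  rows=[
    {"claw": 84,"dx": -3,"dy": 2,"dz": -50,"wx": 0,"wy": 0,"wz": 0},
    {"claw": 84,"dx": -3,"dy": 2,"dz": -95,"wx": 0,"wy": 0,"wz": 0},
    {"claw": 84,"dx": -3,"dy": 2,"dz": -127,"wx": 0,"wy": 0,"wz": 0},
    {"claw": 84,"dx": -3,"dy": 2,"dz": -127,"wx": 0,"wy": 0,"wz": 0},
    {"claw": 40,"dx": -3,"dy": 2,"dz": -127,"wx": 0,"wy": 0,"wz": 0},
    {"claw": 40,"dx": -3,"dy": 2,"dz": -127,"wx": 0,"wy": 0,"wz": 0},
    {"claw": 40,"dx": -3,"dy": 2,"dz": -127,"wx": 0,"wy": 0,"wz": 0},
    {"claw": 40,"dx": -3,"dy": 2,"dz": -127,"wx": 0,"wy": 0,"wz": 0},
    {"claw": 40,"dx": -3,"dy": 2,"dz": -80,"wx": 0,"wy": 0,"wz": 0},
    {"claw": 40,"dx": -3,"dy": 2,"dz": -27,"wx": 0,"wy": 0,"wz": 0},
  ],
)

```text
t: 3.95
tool_pos: [0.4088, 0.3056, 0.1301]
tcp_rot: [-3.14, -0.003, 3.026]
wrist_force: [-0.2, 0.4, -0.8]
gripper_width: 0.593
finger_force: 30.0
```

>>> play_rows(
  rows=[
    {"claw": 40,"dx": 215,"dy": -463,"dz": 10,"wx": 0,"wy": 0,"wz": -1.076},
    {"claw": 40,"dx": 215,"dy": -463,"dz": 10,"wx": 0,"wy": 0,"wz": -1.076},
    {"claw": 40,"dx": 215,"dy": -463,"dz": 10,"wx": 0,"wy": 0,"wz": -1.076},
    {"claw": 40,"dx": 215,"dy": -463,"dz": 10,"wx": 0,"wy": 0,"wz": -1.076},
    {"claw": 40,"dx": 215,"dy": -463,"dz": 10,"wx": 0,"wy": 0,"wz": -1.076},
    {"claw": 40,"dx": 215,"dy": -463,"dz": 10,"wx": 0,"wy": 0,"wz": -1.076},
    {"claw": 40,"dx": 215,"dy": -463,"dz": 10,"wx": 0,"wy": 0,"wz": -1.076},
    {"claw": 40,"dx": 215,"dy": -463,"dz": 10,"wx": 0,"wy": 0,"wz": -1.076},
    {"claw": 40,"dx": 215,"dy": -463,"dz": 10,"wx": 0,"wy": 0,"wz": -1.076},
    {"claw": 40,"dx": 215,"dy": -463,"dz": 10,"wx": 0,"wy": 0,"wz": -1.076},
  ],
)

```text
t: 5.2
tool_pos: [0.6247, -0.1569, 0.1396]
tcp_rot: [-3.141, -0.002, 1.948]
wrist_force: [-0.8, 1.3, -1.7]
gripper_width: 0.594
finger_force: 30.0
```

```bash
cat > b.py <<'E'
from h import *
import sys
f=cam("wrist"); s=observe(); print(s["tool_pos"],s["tcp_rot"][2],s["wrist_force"])
C=cloud(f); hsv=cv2.cvtColor(f["pixels"],cv2.COLOR_RGB2HSV).astype(int)
m=(abs(C[...,2]-.022)<.006)&(C[...,0]>.4)&(C[...,1]<.25)
for c,a,mm in blobs(m,800,1e6):
    print("board px",a,np.median(C[mm][:,2]), "extents x",C[mm][:,0].min(),C[mm][:,0].max())
m=(abs(C[...,2]-.036)<.004)&(np.hypot(C[...,0]-.645,C[...,1]+.209)<.02)
print("pin",m.sum(),C[m].mean(0) if m.any() else None)
save(f,sys.argv[1])
E
python3 b.py w2.png
```

```text
[ 0.62439503 -0.15564249  0.13960784] 1.9499384579739816 [ 0.13278261 -0.00946487 -0.78667445]
board px 31221 0.022337111973726675 extents x 0.5156333911075177 0.6894104608608762
board px 1472 0.02219444908632104 extents x 0.7046370974856075 0.7082578499278865
board px 893 0.022027902033348035 extents x 0.4295629330808127 0.48995684521090577
board px 985 0.021921967552224086 extents x 0.8346979459986532 0.8507595188625937
pin 0 None
```

View pics/w2.png

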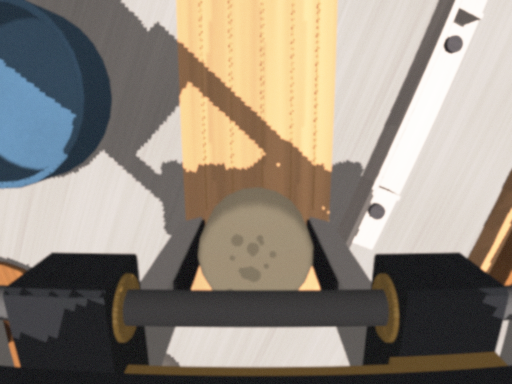

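The wrist view shows the held cheese at (256,245), centred between the board's edges (180 and 335) and aligned with it. I'll set it down.

>>> play_rows(
  rows=[
    {"claw": 40,"dx": 0,"dy": 0,"dz": -40,"wx": 0,"wy": 0,"wz": 0},
    {"claw": 40,"dx": 0,"dy": 0,"dz": -70,"wx": 0,"wy": 0,"wz": 0},
    {"claw": 40,"dx": 0,"dy": 0,"dz": -84,"wx": 0,"wy": 0,"wz": 0},
    {"claw": 40,"dx": 0,"dy": 0,"dz": -90,"wx": 0,"wy": 0,"wz": 0},
    {"claw": 40,"dx": 0,"dy": 0,"dz": -91,"wx": 0,"wy": 0,"wz": 0},
    {"claw": 74,"dx": 0,"dy": 0,"dz": -91,"wx": 0,"wy": 0,"wz": 0},
    {"claw": 74,"dx": 0,"dy": 0,"dz": -91,"wx": 0,"wy": 0,"wz": 0},
    {"claw": 74,"dx": 0,"dy": 0,"dz": -91,"wx": 0,"wy": 0,"wz": 0},
    {"claw": 74,"dx": 0,"dy": 0,"dz": -50,"wx": 0,"wy": 0,"wz": 0},
    {"claw": 74,"dx": 0,"dy": 0,"dz": 0,"wx": 0,"wy": 0,"wz": 0},
  ],
)

```text
t: 6.5
tool_pos: [0.6241, -0.1564, 0.14]
tcp_rot: [-3.139, -0.002, 1.95]
wrist_force: [0.9, -0.0, 0.1]
gripper_width: 0.786
finger_force: 0.0
```

```bash
cat > t.py <<'E'
from h import *
f=cam("top"); s=observe(); print("tcp",s["tool_pos"].round(4),s["tcp_rot"][2].round(3))
print("mat"); 
for o in cheeses(f,.04,(.35,.7,.2,.55)): print(o[0][:2],o[1],o[2],o[3])
C=cloud(f); m=(abs(C[...,2]-.058)<.01)&(C[...,0]>.4)&(C[...,0]<.69)&(C[...,1]>-.26)&(C[...,1]<.24)
print("on board")
for c,a,mm in blobs(m,40,4000): print(plane(f,[c],.058)[0][:2].round(4),a,np.median(C[mm][:,2]).round(4))
E
python3 t.py
```

```text
tcp [ 0.6294 -0.1583  0.1498] 1.95
mat
[0.5921 0.4038] 184 [106.  106.  103.5] 0.0396
[0.5776 0.2851] 198 [ 27.  50. 170.] 0.0395
[0.4993 0.4063] 190 [ 27.   50.5 170. ] 0.0399
[0.4963 0.2918] 203 [ 28.  48. 169.] 0.0395
[0.4182 0.4179] 204 [ 28.   49.  169.5] 0.0401
on board
[ 0.6386 -0.1495] 49 0.0593
```

>>> play_rows(
  rows=[
    {"claw": 84,"dx": -132,"dy": 451,"dz": -10,"wx": 0,"wy": 0,"wz": 1.08},
    {"claw": 84,"dx": -132,"dy": 451,"dz": -10,"wx": 0,"wy": 0,"wz": 1.08},
    {"claw": 84,"dx": -132,"dy": 451,"dz": -10,"wx": 0,"wy": 0,"wz": 1.08},
    {"claw": 84,"dx": -132,"dy": 451,"dz": -10,"wx": 0,"wy": 0,"wz": 1.08},
    {"claw": 84,"dx": -132,"dy": 451,"dz": -10,"wx": 0,"wy": 0,"wz": 1.08},
    {"claw": 84,"dx": -132,"dy": 451,"dz": -10,"wx": 0,"wy": 0,"wz": 1.08},
    {"claw": 84,"dx": -132,"dy": 451,"dz": -10,"wx": 0,"wy": 0,"wz": 1.08},
    {"claw": 84,"dx": -132,"dy": 451,"dz": -10,"wx": 0,"wy": 0,"wz": 1.08},
    {"claw": 84,"dx": -132,"dy": 451,"dz": -10,"wx": 0,"wy": 0,"wz": 1.08},
    {"claw": 84,"dx": -132,"dy": 451,"dz": -10,"wx": 0,"wy": 0,"wz": 1.08},
  ],
)

```text
t: 7.8
tool_pos: [0.4936, 0.2936, 0.1306]
tcp_rot: [-3.141, 0.001, 3.03]
wrist_force: [0.6, -0.1, 0.6]
gripper_width: 0.891
finger_force: 0.0
```

```bash
python3 w.py; python3 t.py
```

```text
[0.49377938 0.29319052 0.13053806] 3.0286721691126286
[0.5581 0.2887 0.04  ] 1346 [ 23.  37. 250.] 0.0398 [257.7 279.3]
[0.5693 0.4145 0.04  ] 417 [107. 114. 149.] 0.0396 [414.5 274.6]
tcp [0.4938 0.293  0.1305] 3.028
mat
[0.5811 0.2753] 109 [ 27.  49. 166.] 0.0397
[0.4159 0.4236] 158 [ 28.   48.  170.5] 0.0395
on board
[ 0.6266 -0.1581] 203 0.058
[ 0.4524 -0.154 ] 143 0.0561
```

```bash
sed -i 's/blobs(m,60,4000)/blobs(m,60,12000)/' h.py; python3 w.py
```

```text
[0.4938631  0.29294851 0.13051429] 3.0277199316518972
[0.4168 0.418  0.04  ] 4826 [ 26.  17. 254.] 0.0401 [419.3  76. ]
[0.4957 0.4059 0.04  ] 4083 [ 26.  19. 254.] 0.0401 [405.1 186.6]
[0.4926 0.2934 0.04  ] 4101 [ 18.  64. 152.] 0.0401 [255.3 199.1]
[0.5693 0.4137 0.04  ] 441 [107. 115. 153.] 0.0397 [414.5 274.2]
[0.5582 0.2886 0.04  ] 1377 [ 23.  39. 250.] 0.0398 [258.5 279.1]
```

Target confirmed at (0.4926, 0.2934), so I'll descend straight down.

>>> play_rows(
  rows=[
    {"claw": 84,"dx": -1,"dy": 0,"dz": -50,"wx": 0,"wy": 0,"wz": 0},
    {"claw": 84,"dx": -1,"dy": 0,"dz": -85,"wx": 0,"wy": 0,"wz": 0},
    {"claw": 84,"dx": -1,"dy": 0,"dz": -100,"wx": 0,"wy": 0,"wz": 0},
    {"claw": 40,"dx": -1,"dy": 0,"dz": -100,"wx": 0,"wy": 0,"wz": 0},
    {"claw": 40,"dx": -1,"dy": 0,"dz": -100,"wx": 0,"wy": 0,"wz": 0},
    {"claw": 40,"dx": -1,"dy": 0,"dz": -100,"wx": 0,"wy": 0,"wz": 0},
    {"claw": 40,"dx": -1,"dy": 0,"dz": -100,"wx": 0,"wy": 0,"wz": 0},
    {"claw": 40,"dx": -1,"dy": 0,"dz": -100,"wx": 0,"wy": 0,"wz": 0},
    {"claw": 40,"dx": -1,"dy": 0,"dz": -50,"wx": 0,"wy": 0,"wz": 0},
    {"claw": 40,"dx": -1,"dy": 0,"dz": 10,"wx": 0,"wy": 0,"wz": 0},
  ],
)

```text
t: 9.2
tool_pos: [0.4904, 0.2937, 0.1397]
tcp_rot: [-3.14, -0.004, 3.03]
wrist_force: [1.3, 0.8, -1.0]
gripper_width: 0.589
finger_force: 30.0
```

>>> play_rows(
  rows=[
    {"claw": 40,"dx": 105,"dy": -381,"dz": 0,"wx": 0,"wy": 0,"wz": -1.08},
    {"claw": 40,"dx": 105,"dy": -381,"dz": 0,"wx": 0,"wy": 0,"wz": -1.08},
    {"claw": 40,"dx": 105,"dy": -381,"dz": 0,"wx": 0,"wy": 0,"wz": -1.08},
    {"claw": 40,"dx": 105,"dy": -381,"dz": 0,"wx": 0,"wy": 0,"wz": -1.08},
    {"claw": 40,"dx": 105,"dy": -381,"dz": 0,"wx": 0,"wy": 0,"wz": -1.08},
    {"claw": 40,"dx": 105,"dy": -381,"dz": 0,"wx": 0,"wy": 0,"wz": -1.08},
    {"claw": 40,"dx": 105,"dy": -381,"dz": 0,"wx": 0,"wy": 0,"wz": -1.08},
    {"claw": 40,"dx": 105,"dy": -381,"dz": 0,"wx": 0,"wy": 0,"wz": -1.08},
    {"claw": 40,"dx": 105,"dy": -381,"dz": 0,"wx": 0,"wy": 0,"wz": -1.08},
    {"claw": 40,"dx": 105,"dy": -381,"dz": 0,"wx": 0,"wy": 0,"wz": -1.08},
  ],
)

```text
t: 10.45
tool_pos: [0.5968, -0.0847, 0.1403]
tcp_rot: [-3.141, -0.001, 1.953]
wrist_force: [-0.1, 0.5, -1.3]
gripper_width: 0.588
finger_force: 30.0
```

>>> play_rows(
  rows=[
    {"claw": 40,"dx": 0,"dy": 0,"dz": -40,"wx": 0,"wy": 0,"wz": 0},
    {"claw": 40,"dx": 0,"dy": 0,"dz": -70,"wx": 0,"wy": 0,"wz": 0},
    {"claw": 40,"dx": 0,"dy": 0,"dz": -84,"wx": 0,"wy": 0,"wz": 0},
    {"claw": 40,"dx": 0,"dy": 0,"dz": -90,"wx": 0,"wy": 0,"wz": 0},
    {"claw": 40,"dx": 0,"dy": 0,"dz": -91,"wx": 0,"wy": 0,"wz": 0},
    {"claw": 74,"dx": 0,"dy": 0,"dz": -91,"wx": 0,"wy": 0,"wz": 0},
    {"claw": 74,"dx": 0,"dy": 0,"dz": -91,"wx": 0,"wy": 0,"wz": 0},
    {"claw": 74,"dx": 0,"dy": 0,"dz": -91,"wx": 0,"wy": 0,"wz": 0},
    {"claw": 74,"dx": 0,"dy": 0,"dz": -50,"wx": 0,"wy": 0,"wz": 0},
    {"claw": 74,"dx": 0,"dy": 0,"dz": 0,"wx": 0,"wy": 0,"wz": 0},
  ],
)

```text
t: 11.7
tool_pos: [0.596, -0.0865, 0.1401]
tcp_rot: [-3.139, -0.002, 1.95]
wrist_force: [0.4, -0.2, -0.1]
gripper_width: 0.786
finger_force: 0.0
```

```bash
python3 t.py
```

```text
tcp [ 0.6015 -0.0879  0.1493] 1.95
mat
[0.5921 0.4037] 186 [106. 106. 103.] 0.0404
[0.5778 0.2853] 195 [ 27.  50. 170.] 0.0405
[0.4992 0.4062] 191 [ 27.  51. 169.] 0.0397
[0.418  0.4178] 209 [ 28.  49. 169.] 0.0398
on board
[ 0.5987 -0.074 ] 66 0.0583
[ 0.4526 -0.1993] 73 0.0555
```

>>> play_rows(
  rows=[
    {"claw": 84,"dx": -23,"dy": 374,"dz": -10,"wx": 0,"wy": 0,"wz": 1.08},
    {"claw": 84,"dx": -23,"dy": 374,"dz": -10,"wx": 0,"wy": 0,"wz": 1.08},
    {"claw": 84,"dx": -23,"dy": 374,"dz": -10,"wx": 0,"wy": 0,"wz": 1.08},
    {"claw": 84,"dx": -23,"dy": 374,"dz": -10,"wx": 0,"wy": 0,"wz": 1.08},
    {"claw": 84,"dx": -23,"dy": 374,"dz": -10,"wx": 0,"wy": 0,"wz": 1.08},
    {"claw": 84,"dx": -23,"dy": 374,"dz": -10,"wx": 0,"wy": 0,"wz": 1.08},
    {"claw": 84,"dx": -23,"dy": 374,"dz": -10,"wx": 0,"wy": 0,"wz": 1.08},
    {"claw": 84,"dx": -23,"dy": 374,"dz": -10,"wx": 0,"wy": 0,"wz": 1.08},
    {"claw": 84,"dx": -23,"dy": 374,"dz": -10,"wx": 0,"wy": 0,"wz": 1.08},
    {"claw": 84,"dx": -23,"dy": 374,"dz": -10,"wx": 0,"wy": 0,"wz": 1.08},
  ],
)

```text
t: 13.0
tool_pos: [0.5747, 0.2857, 0.1306]
tcp_rot: [-3.141, 0.0, 3.027]
wrist_force: [-0.2, -0.3, 0.2]
gripper_width: 0.894
finger_force: 0.0
```

```bash
python3 w.py;python3 t.py
```

```text
[0.5746919  0.2858425  0.13055359] 3.0274858591217817
[0.498  0.4055 0.04  ] 4809 [ 27.  11. 255.] 0.0401 [412.1  77.1]
[0.5745 0.2867 0.04  ] 4087 [ 18.  64. 161.] 0.0402 [256.2 200.2]
[0.5886 0.4035 0.04  ] 3962 [107. 112. 210.] 0.0401 [411.5 201.1]
tcp [0.5746 0.2861 0.1306] 3.028
mat
[0.5679 0.293 ] 69 [22. 63. 77.] 0.0398
[0.4978 0.4119] 145 [ 27.  50. 169.] 0.0405
[0.4179 0.4181] 206 [ 28.  49. 171.] 0.0398
on board
[ 0.6265 -0.1583] 202 0.0586
[ 0.599  -0.0885] 198 0.058
[ 0.452  -0.1542] 142 0.0557
```

>>> play_rows(
  rows=[
    {"claw": 84,"dx": 0,"dy": 0,"dz": -50,"wx": 0,"wy": 0,"wz": 0},
    {"claw": 84,"dx": 0,"dy": 0,"dz": -85,"wx": 0,"wy": 0,"wz": 0},
    {"claw": 84,"dx": 0,"dy": 0,"dz": -100,"wx": 0,"wy": 0,"wz": 0},
    {"claw": 40,"dx": 0,"dy": 0,"dz": -100,"wx": 0,"wy": 0,"wz": 0},
    {"claw": 40,"dx": 0,"dy": 0,"dz": -100,"wx": 0,"wy": 0,"wz": 0},
    {"claw": 40,"dx": 0,"dy": 0,"dz": -100,"wx": 0,"wy": 0,"wz": 0},
    {"claw": 40,"dx": 0,"dy": 0,"dz": -100,"wx": 0,"wy": 0,"wz": 0},
    {"claw": 40,"dx": 0,"dy": 0,"dz": -100,"wx": 0,"wy": 0,"wz": 0},
    {"claw": 40,"dx": 0,"dy": 0,"dz": -50,"wx": 0,"wy": 0,"wz": 0},
    {"claw": 40,"dx": 0,"dy": 0,"dz": 10,"wx": 0,"wy": 0,"wz": 0},
  ],
)

```text
t: 14.35
tool_pos: [0.5722, 0.2867, 0.1391]
tcp_rot: [-3.14, -0.005, 3.03]
wrist_force: [0.6, 0.7, -1.5]
gripper_width: 0.593
finger_force: 30.0
```

>>> play_rows(
  rows=[
    {"claw": 40,"dx": -5,"dy": -304,"dz": 0,"wx": 0,"wy": 0,"wz": -1.08},
    {"claw": 40,"dx": -5,"dy": -304,"dz": 0,"wx": 0,"wy": 0,"wz": -1.08},
    {"claw": 40,"dx": -5,"dy": -304,"dz": 0,"wx": 0,"wy": 0,"wz": -1.08},
    {"claw": 40,"dx": -5,"dy": -304,"dz": 0,"wx": 0,"wy": 0,"wz": -1.08},
    {"claw": 40,"dx": -5,"dy": -304,"dz": 0,"wx": 0,"wy": 0,"wz": -1.08},
    {"claw": 40,"dx": -5,"dy": -304,"dz": 0,"wx": 0,"wy": 0,"wz": -1.08},
    {"claw": 40,"dx": -5,"dy": -304,"dz": 0,"wx": 0,"wy": 0,"wz": -1.08},
    {"claw": 40,"dx": -5,"dy": -304,"dz": 0,"wx": 0,"wy": 0,"wz": -1.08},
    {"claw": 40,"dx": -5,"dy": -304,"dz": 0,"wx": 0,"wy": 0,"wz": -1.08},
    {"claw": 40,"dx": -5,"dy": -304,"dz": 0,"wx": 0,"wy": 0,"wz": -1.08},
  ],
)

```text
t: 15.6
tool_pos: [0.5692, -0.016, 0.1404]
tcp_rot: [-3.141, -0.0, 1.952]
wrist_force: [-0.3, -0.4, -1.5]
gripper_width: 0.593
finger_force: 30.0
```

>>> play_rows(
  rows=[
    {"claw": 40,"dx": 0,"dy": 0,"dz": -40,"wx": 0,"wy": 0,"wz": 0},
    {"claw": 40,"dx": 0,"dy": 0,"dz": -70,"wx": 0,"wy": 0,"wz": 0},
    {"claw": 40,"dx": 0,"dy": 0,"dz": -84,"wx": 0,"wy": 0,"wz": 0},
    {"claw": 40,"dx": 0,"dy": 0,"dz": -90,"wx": 0,"wy": 0,"wz": 0},
    {"claw": 40,"dx": 0,"dy": 0,"dz": -91,"wx": 0,"wy": 0,"wz": 0},
    {"claw": 74,"dx": 0,"dy": 0,"dz": -91,"wx": 0,"wy": 0,"wz": 0},
    {"claw": 74,"dx": 0,"dy": 0,"dz": -91,"wx": 0,"wy": 0,"wz": 0},
    {"claw": 74,"dx": 0,"dy": 0,"dz": -91,"wx": 0,"wy": 0,"wz": 0},
    {"claw": 74,"dx": 0,"dy": 0,"dz": -50,"wx": 0,"wy": 0,"wz": 0},
    {"claw": 74,"dx": 0,"dy": 0,"dz": 0,"wx": 0,"wy": 0,"wz": 0},
  ],
)

```text
t: 16.85
tool_pos: [0.568, -0.0166, 0.1402]
tcp_rot: [-3.139, -0.002, 1.95]
wrist_force: [-0.1, -0.6, 0.1]
gripper_width: 0.789
finger_force: 0.0
```

```bash
python3 t.py
```

```text
tcp [ 0.5736 -0.0174  0.149 ] 1.95
mat
[0.5923 0.4041] 185 [106. 105. 104.] 0.0402
[0.4988 0.4061] 192 [ 27.  51. 169.] 0.0401
[0.4181 0.418 ] 206 [ 28.  49. 168.] 0.04
on board
[ 0.6265 -0.1582] 202 0.0578
[ 5.66e-01 -1.00e-04] 42 0.0564
[ 0.4534 -0.1548] 146 0.0564
```

>>> play_rows(
  rows=[
    {"claw": 84,"dx": -73,"dy": 424,"dz": -10,"wx": 0,"wy": 0,"wz": 1.08},
    {"claw": 84,"dx": -73,"dy": 424,"dz": -10,"wx": 0,"wy": 0,"wz": 1.08},
    {"claw": 84,"dx": -73,"dy": 424,"dz": -10,"wx": 0,"wy": 0,"wz": 1.08},
    {"claw": 84,"dx": -73,"dy": 424,"dz": -10,"wx": 0,"wy": 0,"wz": 1.08},
    {"claw": 84,"dx": -73,"dy": 424,"dz": -10,"wx": 0,"wy": 0,"wz": 1.08},
    {"claw": 84,"dx": -73,"dy": 424,"dz": -10,"wx": 0,"wy": 0,"wz": 1.08},
    {"claw": 84,"dx": -73,"dy": 424,"dz": -10,"wx": 0,"wy": 0,"wz": 1.08},
    {"claw": 84,"dx": -73,"dy": 424,"dz": -10,"wx": 0,"wy": 0,"wz": 1.08},
    {"claw": 84,"dx": -73,"dy": 424,"dz": -10,"wx": 0,"wy": 0,"wz": 1.08},
    {"claw": 84,"dx": -73,"dy": 424,"dz": -10,"wx": 0,"wy": 0,"wz": 1.08},
  ],
)

```text
t: 18.15
tool_pos: [0.4968, 0.4057, 0.1304]
tcp_rot: [-3.141, -0.0, 3.028]
wrist_force: [0.8, -0.0, -0.3]
gripper_width: 0.892
finger_force: 0.0
```

```bash
python3 w.py;python3 t.py
```

```text
[0.49687545 0.4056613  0.13049051] 3.027604077979639
[0.4289 0.5395 0.04  ] 1703 [16. 36. 84.] 0.0404 [431.7  88.2]
[0.417 0.421 0.04 ] 4926 [ 30.  27. 242.] 0.0402 [263.9  88.1]
[0.4957 0.4091 0.04  ] 4106 [ 18.  66. 116.] 0.0401 [259.4 198.8]
[0.5664 0.4091 0.04  ] 619 [107. 116.  89.] 0.0379 [269.1 284.2]
[0.6103 0.4048 0.04  ] 360 [108. 117. 150.] 0.0403 [269.2 331.5]
tcp [0.4969 0.4058 0.1305] 3.028
mat
[0.5925 0.4039] 180 [106. 104. 106.] 0.0394
on board
[ 0.6264 -0.1585] 201 0.0583
[ 0.599  -0.0891] 202 0.0579
[ 0.5708 -0.0185] 203 0.0581
[ 0.4517 -0.1535] 144 0.0557
```

>>> play_rows(
  rows=[
    {"claw": 84,"dx": 0,"dy": 2,"dz": -50,"wx": 0,"wy": 0,"wz": 0},
    {"claw": 84,"dx": 0,"dy": 2,"dz": -85,"wx": 0,"wy": 0,"wz": 0},
    {"claw": 84,"dx": 0,"dy": 2,"dz": -100,"wx": 0,"wy": 0,"wz": 0},
    {"claw": 40,"dx": 0,"dy": 2,"dz": -100,"wx": 0,"wy": 0,"wz": 0},
    {"claw": 40,"dx": 0,"dy": 2,"dz": -100,"wx": 0,"wy": 0,"wz": 0},
    {"claw": 40,"dx": 0,"dy": 2,"dz": -100,"wx": 0,"wy": 0,"wz": 0},
    {"claw": 40,"dx": 0,"dy": 2,"dz": -100,"wx": 0,"wy": 0,"wz": 0},
    {"claw": 40,"dx": 0,"dy": 2,"dz": -100,"wx": 0,"wy": 0,"wz": 0},
    {"claw": 40,"dx": 0,"dy": 2,"dz": -50,"wx": 0,"wy": 0,"wz": 0},
    {"claw": 40,"dx": 0,"dy": 2,"dz": 10,"wx": 0,"wy": 0,"wz": 0},
  ],
)

```text
t: 19.5
tool_pos: [0.4945, 0.4084, 0.1393]
tcp_rot: [-3.139, -0.004, 3.03]
wrist_force: [0.8, 0.7, -0.5]
gripper_width: 0.588
finger_force: 30.0
```

>>> play_rows(
  rows=[
    {"claw": 40,"dx": 45,"dy": -357,"dz": 0,"wx": 0,"wy": 0,"wz": -1.08},
    {"claw": 40,"dx": 45,"dy": -357,"dz": 0,"wx": 0,"wy": 0,"wz": -1.08},
    {"claw": 40,"dx": 45,"dy": -357,"dz": 0,"wx": 0,"wy": 0,"wz": -1.08},
    {"claw": 40,"dx": 45,"dy": -357,"dz": 0,"wx": 0,"wy": 0,"wz": -1.08},
    {"claw": 40,"dx": 45,"dy": -357,"dz": 0,"wx": 0,"wy": 0,"wz": -1.08},
    {"claw": 40,"dx": 45,"dy": -357,"dz": 0,"wx": 0,"wy": 0,"wz": -1.08},
    {"claw": 40,"dx": 45,"dy": -357,"dz": 0,"wx": 0,"wy": 0,"wz": -1.08},
    {"claw": 40,"dx": 45,"dy": -357,"dz": 0,"wx": 0,"wy": 0,"wz": -1.08},
    {"claw": 40,"dx": 45,"dy": -357,"dz": 0,"wx": 0,"wy": 0,"wz": -1.08},
    {"claw": 40,"dx": 45,"dy": -357,"dz": 0,"wx": 0,"wy": 0,"wz": -1.08},
  ],
)

```text
t: 20.75
tool_pos: [0.541, 0.0536, 0.1404]
tcp_rot: [-3.141, -0.0, 1.952]
wrist_force: [0.2, -0.5, -1.2]
gripper_width: 0.588
finger_force: 30.0
```

>>> play_rows(
  rows=[
    {"claw": 40,"dx": 0,"dy": 0,"dz": -40,"wx": 0,"wy": 0,"wz": 0},
    {"claw": 40,"dx": 0,"dy": 0,"dz": -70,"wx": 0,"wy": 0,"wz": 0},
    {"claw": 40,"dx": 0,"dy": 0,"dz": -84,"wx": 0,"wy": 0,"wz": 0},
    {"claw": 40,"dx": 0,"dy": 0,"dz": -90,"wx": 0,"wy": 0,"wz": 0},
    {"claw": 40,"dx": 0,"dy": 0,"dz": -91,"wx": 0,"wy": 0,"wz": 0},
    {"claw": 74,"dx": 0,"dy": 0,"dz": -91,"wx": 0,"wy": 0,"wz": 0},
    {"claw": 74,"dx": 0,"dy": 0,"dz": -91,"wx": 0,"wy": 0,"wz": 0},
    {"claw": 74,"dx": 0,"dy": 0,"dz": -91,"wx": 0,"wy": 0,"wz": 0},
    {"claw": 74,"dx": 0,"dy": 0,"dz": -50,"wx": 0,"wy": 0,"wz": 0},
    {"claw": 74,"dx": 0,"dy": 0,"dz": 0,"wx": 0,"wy": 0,"wz": 0},
  ],
)

```text
t: 22.0
tool_pos: [0.54, 0.0522, 0.1402]
tcp_rot: [-3.138, -0.001, 1.95]
wrist_force: [0.7, -0.4, -0.6]
gripper_width: 0.786
finger_force: 0.0
```

```bash
python3 t.py
```

```text
tcp [0.5457 0.0521 0.1488] 1.95
mat
[0.5922 0.404 ] 185 [106. 105. 102.] 0.0403
[0.4183 0.4179] 207 [ 28.  49. 167.] 0.04
on board
[ 0.6267 -0.1585] 199 0.0584
[ 0.599  -0.0889] 202 0.0578
[ 0.5701 -0.0339] 69 0.058
[ 0.4529 -0.1543] 142 0.0556
```

>>> play_rows(
  rows=[
    {"claw": 84,"dx": -125,"dy": 368,"dz": -10,"wx": 0,"wy": 0,"wz": 1.08},
    {"claw": 84,"dx": -125,"dy": 368,"dz": -10,"wx": 0,"wy": 0,"wz": 1.08},
    {"claw": 84,"dx": -125,"dy": 368,"dz": -10,"wx": 0,"wy": 0,"wz": 1.08},
    {"claw": 84,"dx": -125,"dy": 368,"dz": -10,"wx": 0,"wy": 0,"wz": 1.08},
    {"claw": 84,"dx": -125,"dy": 368,"dz": -10,"wx": 0,"wy": 0,"wz": 1.08},
    {"claw": 84,"dx": -125,"dy": 368,"dz": -10,"wx": 0,"wy": 0,"wz": 1.08},
    {"claw": 84,"dx": -125,"dy": 368,"dz": -10,"wx": 0,"wy": 0,"wz": 1.08},
    {"claw": 84,"dx": -125,"dy": 368,"dz": -10,"wx": 0,"wy": 0,"wz": 1.08},
    {"claw": 84,"dx": -125,"dy": 368,"dz": -10,"wx": 0,"wy": 0,"wz": 1.08},
    {"claw": 84,"dx": -125,"dy": 368,"dz": -10,"wx": 0,"wy": 0,"wz": 1.08},
  ],
)

```text
t: 23.3
tool_pos: [0.4171, 0.4187, 0.1305]
tcp_rot: [-3.141, 0.0, 3.027]
wrist_force: [1.0, -0.3, -0.3]
gripper_width: 0.894
finger_force: 0.0
```

```bash
python3 w.py;python3 t.py
```

```text
[0.41708988 0.41887925 0.13050656] 3.027231375013395
[0.4208 0.5398 0.04  ] 1326 [16. 35. 97.] 0.0405 [415.8 187.6]
[0.4144 0.4217 0.04  ] 4108 [ 19.  65. 132.] 0.0401 [258.5 196.8]
[0.5616 0.4099 0.04  ] 331 [108. 112.  74.] 0.0347 [263.8 362.5]
tcp [0.417  0.4191 0.1306] 3.028
mat
[0.5921 0.4041] 182 [106. 104. 106.] 0.0403
on board
[ 0.6265 -0.1584] 201 0.0581
[ 0.5989 -0.0885] 202 0.058
[ 0.5707 -0.0184] 203 0.0577
[0.543  0.0508] 203 0.0576
[ 0.452  -0.1526] 138 0.0555
```

>>> play_rows(
  rows=[
    {"claw": 84,"dx": -2,"dy": 2,"dz": -50,"wx": 0,"wy": 0,"wz": 0},
    {"claw": 84,"dx": -2,"dy": 2,"dz": -85,"wx": 0,"wy": 0,"wz": 0},
    {"claw": 84,"dx": -2,"dy": 2,"dz": -100,"wx": 0,"wy": 0,"wz": 0},
    {"claw": 40,"dx": -2,"dy": 2,"dz": -100,"wx": 0,"wy": 0,"wz": 0},
    {"claw": 40,"dx": -2,"dy": 2,"dz": -100,"wx": 0,"wy": 0,"wz": 0},
    {"claw": 40,"dx": -2,"dy": 2,"dz": -100,"wx": 0,"wy": 0,"wz": 0},
    {"claw": 40,"dx": -2,"dy": 2,"dz": -100,"wx": 0,"wy": 0,"wz": 0},
    {"claw": 40,"dx": -2,"dy": 2,"dz": -100,"wx": 0,"wy": 0,"wz": 0},
    {"claw": 40,"dx": -2,"dy": 2,"dz": -50,"wx": 0,"wy": 0,"wz": 0},
    {"claw": 40,"dx": -2,"dy": 2,"dz": 10,"wx": 0,"wy": 0,"wz": 0},
  ],
)

```text
t: 24.65
tool_pos: [0.4127, 0.4212, 0.1396]
tcp_rot: [-3.139, -0.004, 3.03]
wrist_force: [1.3, 0.9, -0.9]
gripper_width: 0.597
finger_force: 30.0
```

>>> play_rows(
  rows=[
    {"claw": 40,"dx": 100,"dy": -300,"dz": 0,"wx": 0,"wy": 0,"wz": -1.08},
    {"claw": 40,"dx": 100,"dy": -300,"dz": 0,"wx": 0,"wy": 0,"wz": -1.08},
    {"claw": 40,"dx": 100,"dy": -300,"dz": 0,"wx": 0,"wy": 0,"wz": -1.08},
    {"claw": 40,"dx": 100,"dy": -300,"dz": 0,"wx": 0,"wy": 0,"wz": -1.08},
    {"claw": 40,"dx": 100,"dy": -300,"dz": 0,"wx": 0,"wy": 0,"wz": -1.08},
    {"claw": 40,"dx": 100,"dy": -300,"dz": 0,"wx": 0,"wy": 0,"wz": -1.08},
    {"claw": 40,"dx": 100,"dy": -300,"dz": 0,"wx": 0,"wy": 0,"wz": -1.08},
    {"claw": 40,"dx": 100,"dy": -300,"dz": 0,"wx": 0,"wy": 0,"wz": -1.08},
    {"claw": 40,"dx": 100,"dy": -300,"dz": 0,"wx": 0,"wy": 0,"wz": -1.08},
    {"claw": 40,"dx": 100,"dy": -300,"dz": 0,"wx": 0,"wy": 0,"wz": -1.08},
  ],
)

```text
t: 25.9
tool_pos: [0.514, 0.1231, 0.1404]
tcp_rot: [-3.142, -0.0, 1.952]
wrist_force: [-0.1, 0.0, -0.9]
gripper_width: 0.586
finger_force: 30.0
```

>>> play_rows(
  rows=[
    {"claw": 40,"dx": 0,"dy": 0,"dz": -40,"wx": 0,"wy": 0,"wz": 0},
    {"claw": 40,"dx": 0,"dy": 0,"dz": -70,"wx": 0,"wy": 0,"wz": 0},
    {"claw": 40,"dx": 0,"dy": 0,"dz": -84,"wx": 0,"wy": 0,"wz": 0},
    {"claw": 40,"dx": 0,"dy": 0,"dz": -90,"wx": 0,"wy": 0,"wz": 0},
    {"claw": 40,"dx": 0,"dy": 0,"dz": -91,"wx": 0,"wy": 0,"wz": 0},
    {"claw": 74,"dx": 0,"dy": 0,"dz": -91,"wx": 0,"wy": 0,"wz": 0},
    {"claw": 74,"dx": 0,"dy": 0,"dz": -91,"wx": 0,"wy": 0,"wz": 0},
    {"claw": 74,"dx": 0,"dy": 0,"dz": -91,"wx": 0,"wy": 0,"wz": 0},
    {"claw": 74,"dx": 0,"dy": 0,"dz": -50,"wx": 0,"wy": 0,"wz": 0},
    {"claw": 74,"dx": 0,"dy": 0,"dz": 0,"wx": 0,"wy": 0,"wz": 0},
  ],
)

```text
t: 27.15
tool_pos: [0.513, 0.1221, 0.1403]
tcp_rot: [-3.138, -0.001, 1.95]
wrist_force: [0.2, 0.2, 0.3]
gripper_width: 0.788
finger_force: 0.0
```

```bash
python3 t.py
```

```text
tcp [0.5187 0.1227 0.1487] 1.95
mat
[0.5923 0.4035] 181 [106. 105. 102.] 0.0399
on board
[ 0.6264 -0.1585] 202 0.0584
[ 0.5987 -0.0887] 200 0.0582
[ 0.5711 -0.0185] 200 0.0583
[0.5433 0.0443] 151 0.0583
[ 0.4532 -0.1545] 141 0.0563
```

>>> play_rows(
  rows=[
    {"claw": 84,"dx": 75,"dy": 283,"dz": -10,"wx": 0,"wy": 0,"wz": 1.08},
    {"claw": 84,"dx": 75,"dy": 283,"dz": -10,"wx": 0,"wy": 0,"wz": 1.08},
    {"claw": 84,"dx": 75,"dy": 283,"dz": -10,"wx": 0,"wy": 0,"wz": 1.08},
    {"claw": 84,"dx": 75,"dy": 283,"dz": -10,"wx": 0,"wy": 0,"wz": 1.08},
    {"claw": 84,"dx": 75,"dy": 283,"dz": -10,"wx": 0,"wy": 0,"wz": 1.08},
    {"claw": 84,"dx": 75,"dy": 283,"dz": -10,"wx": 0,"wy": 0,"wz": 1.08},
    {"claw": 84,"dx": 75,"dy": 283,"dz": -10,"wx": 0,"wy": 0,"wz": 1.08},
    {"claw": 84,"dx": 75,"dy": 283,"dz": -10,"wx": 0,"wy": 0,"wz": 1.08},
    {"claw": 84,"dx": 75,"dy": 283,"dz": -10,"wx": 0,"wy": 0,"wz": 1.08},
  ],
)

```text
t: 28.32
tool_pos: [0.5894, 0.4046, 0.1307]
tcp_rot: [3.142, 0.0, 3.028]
wrist_force: [0.4, -0.4, -1.3]
gripper_width: 0.895
finger_force: 0.0
```

```bash
python3 w.py;python3 t.py
cat > pl.py <<'E'
from h import *
f=cam("top"); C=cloud(f); hsv=cv2.cvtColor(f["pixels"],cv2.COLOR_RGB2HSV).astype(int)
U,V=np.meshgrid(np.arange(512),np.arange(384))
def circ(m,z):
    b=max(blobs(m,50,1e5),key=lambda b:b[1]);c,r=cv2.minEnclosingCircle(np.argwhere(b[2])[:,::-1].astype(np.float32))
    p=plane(f,[c,[c[0]+r,c[1]]],z); return p[0].round(4),(np.linalg.norm(p[1]-p[0])*2).round(4)
g=lambda u0,v0,u1,v1:(U>u0/1.5)&(U<u1/1.5)&(V>v0/1.5)&(V<v1/1.5)
print("pot",circ(g(410,280,510,370)&(hsv[...,0]>90)&(hsv[...,0]<125)&(hsv[...,1]>90),.056))
print("lid",circ(g(480,250,640,400)&(hsv[...,0]<30)&(hsv[...,1]>70),.015))
k=g(480,250,640,400)&(abs(C[...,2]-.05)<.008)
for c,a,mm in blobs(k,15,300): print("knob?",plane(f,[c],.05)[0].round(4),a,np.median(hsv[mm],0))
E
python3 pl.py
```

```text
[0.58941989 0.4046082  0.13073426] 3.0280446407829675
[0.4705 0.5451 0.04  ] 452 [ 16.  34. 122.] 0.0399 [438.4  12.4]
[0.5886 0.407  0.04  ] 4088 [107. 110. 102.] 0.0401 [257.9 199.3]
tcp [0.5894 0.4047 0.1307] 3.028
mat
on board
[ 0.6264 -0.1583] 202 0.0581
[ 0.5988 -0.0883] 201 0.0583
[ 0.5706 -0.0184] 206 0.0577
[0.5428 0.0506] 205 0.0582
[0.5168 0.1194] 201 0.0583
[ 0.452  -0.1042] 67 0.0563
[ 0.4533 -0.1985] 74 0.0548
pot (array([ 0.4203, -0.1508,  0.056 ]), np.float64(0.1368))
lid (array([ 0.4422, -0.3858,  0.015 ]), np.float64(0.1509))
knob? [ 0.4337 -0.2149  0.05  ] 36 [103.   95.   89.5]
knob? [ 0.4408 -0.3824  0.05  ] 59 [ 11. 162.  63.]
knob? [ 0.3656 -0.4588  0.05  ] 24 [ 26.   22.5 137.5]
knob? [ 0.3945 -0.5054  0.05  ] 21 [ 24.  25. 144.]
knob? [ 0.3255 -0.5243  0.05  ] 89 [ 21.  26. 135.]
```

>>> play_rows(
  rows=[
    {"claw": 84,"dx": -1,"dy": 2,"dz": -50,"wx": 0,"wy": 0,"wz": 0},
    {"claw": 84,"dx": -1,"dy": 2,"dz": -85,"wx": 0,"wy": 0,"wz": 0},
    {"claw": 84,"dx": -1,"dy": 2,"dz": -100,"wx": 0,"wy": 0,"wz": 0},
    {"claw": 40,"dx": -1,"dy": 2,"dz": -100,"wx": 0,"wy": 0,"wz": 0},
    {"claw": 40,"dx": -1,"dy": 2,"dz": -100,"wx": 0,"wy": 0,"wz": 0},
    {"claw": 40,"dx": -1,"dy": 2,"dz": -100,"wx": 0,"wy": 0,"wz": 0},
    {"claw": 40,"dx": -1,"dy": 2,"dz": -100,"wx": 0,"wy": 0,"wz": 0},
    {"claw": 40,"dx": -1,"dy": 2,"dz": -100,"wx": 0,"wy": 0,"wz": 0},
    {"claw": 40,"dx": -1,"dy": 2,"dz": -50,"wx": 0,"wy": 0,"wz": 0},
    {"claw": 40,"dx": -1,"dy": 2,"dz": 10,"wx": 0,"wy": 0,"wz": 0},
  ],
)

```text
t: 29.72
tool_pos: [0.5863, 0.4064, 0.1386]
tcp_rot: [-3.138, -0.005, 3.03]
wrist_force: [1.0, 1.0, -0.7]
gripper_width: 0.594
finger_force: 30.0
```

>>> play_rows(
  rows=[
    {"claw": 40,"dx": -168,"dy": -556,"dz": 30,"wx": 0,"wy": 0,"wz": -1.08},
    {"claw": 40,"dx": -168,"dy": -556,"dz": 30,"wx": 0,"wy": 0,"wz": -1.08},
    {"claw": 40,"dx": -168,"dy": -556,"dz": 30,"wx": 0,"wy": 0,"wz": -1.08},
    {"claw": 40,"dx": -168,"dy": -556,"dz": 30,"wx": 0,"wy": 0,"wz": -1.08},
    {"claw": 40,"dx": -168,"dy": -556,"dz": 30,"wx": 0,"wy": 0,"wz": -1.08},
    {"claw": 40,"dx": -168,"dy": -556,"dz": 30,"wx": 0,"wy": 0,"wz": -1.08},
    {"claw": 40,"dx": -168,"dy": -556,"dz": 30,"wx": 0,"wy": 0,"wz": -1.08},
    {"claw": 40,"dx": -168,"dy": -556,"dz": 30,"wx": 0,"wy": 0,"wz": -1.08},
    {"claw": 40,"dx": -168,"dy": -556,"dz": 30,"wx": 0,"wy": 0,"wz": -1.08},
    {"claw": 40,"dx": -168,"dy": -556,"dz": 30,"wx": 0,"wy": 0,"wz": -1.08},
  ],
)

```text
t: 30.98
tool_pos: [0.4191, -0.1516, 0.1706]
tcp_rot: [3.142, 0.001, 1.945]
wrist_force: [0.2, -0.3, -0.7]
gripper_width: 0.591
finger_force: 30.0
```

```bash
cat > p.py <<'E'
from h import *
s=observe(); f=cam("wrist"); print(s["tool_pos"],s["tcp_rot"])
C=cloud(f)
m=(abs(C[...,2]-.056)<.005)&(np.hypot(C[...,0]-.421,C[...,1]+.151)<.11)
P=C[m][:,:2]; 
from scipy.optimize import least_squares
r=np.hypot(*(P-[.421,-.151]).T); P=P[r>.055]
q=least_squares(lambda p:np.hypot(P[:,0]-p[0],P[:,1]-p[1])-p[2],[.421,-.151,.067],loss="soft_l1",f_scale=.003).x
print("pot rim",q,len(P)); save(f,"w3.png")
E
python3 p.py
```

```text
[ 0.41906914 -0.15158117  0.17063443] [3.14150932e+00 8.13083237e-04 1.94526991e+00]
pot rim [ 0.41919043 -0.15056352  0.06585886] 2544
```

View pics/w3.png

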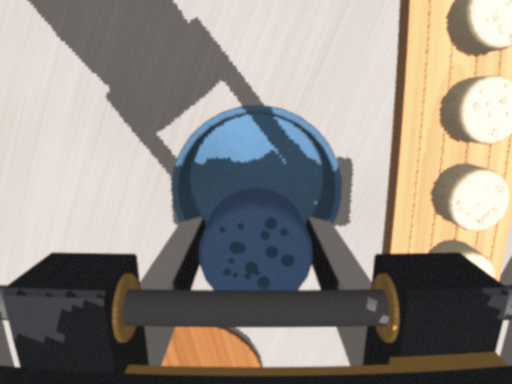

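The blue cheese, held at (256,250), sits centred over the pot (rim fit centre 0.4192, -0.1506, mean radius 66 mm), so I'll lower it in.

>>> play_rows(
  rows=[
    {"claw": 40,"dx": 0,"dy": 0,"dz": -60,"wx": 0,"wy": 0,"wz": 0},
    {"claw": 40,"dx": 0,"dy": 0,"dz": -105,"wx": 0,"wy": 0,"wz": 0},
    {"claw": 40,"dx": 0,"dy": 0,"dz": -128,"wx": 0,"wy": 0,"wz": 0},
    {"claw": 40,"dx": 0,"dy": 0,"dz": -136,"wx": 0,"wy": 0,"wz": 0},
    {"claw": 40,"dx": 0,"dy": 0,"dz": -137,"wx": 0,"wy": 0,"wz": 0},
    {"claw": 74,"dx": 0,"dy": 0,"dz": -137,"wx": 0,"wy": 0,"wz": 0},
    {"claw": 74,"dx": 0,"dy": 0,"dz": -137,"wx": 0,"wy": 0,"wz": 0},
    {"claw": 74,"dx": 0,"dy": 0,"dz": -137,"wx": 0,"wy": 0,"wz": 0},
    {"claw": 74,"dx": 0,"dy": 0,"dz": -80,"wx": 0,"wy": 0,"wz": 0},
    {"claw": 74,"dx": 0,"dy": 0,"dz": -20,"wx": 0,"wy": 0,"wz": 0},
  ],
)

```text
t: 32.28
tool_pos: [0.4194, -0.1482, 0.1509]
tcp_rot: [-3.14, -0.002, 1.95]
wrist_force: [1.1, -0.1, -0.8]
gripper_width: 0.788
finger_force: 0.0
```

>>> play_rows(
  rows=[
    {"claw": 60,"dx": 19,"dy": -233,"dz": 10,"wx": 0,"wy": 0,"wz": 0},
    {"claw": 60,"dx": 19,"dy": -233,"dz": 10,"wx": 0,"wy": 0,"wz": 0},
    {"claw": 60,"dx": 19,"dy": -233,"dz": 10,"wx": 0,"wy": 0,"wz": 0},
    {"claw": 60,"dx": 19,"dy": -233,"dz": 10,"wx": 0,"wy": 0,"wz": 0},
    {"claw": 60,"dx": 19,"dy": -233,"dz": 10,"wx": 0,"wy": 0,"wz": 0},
    {"claw": 60,"dx": 19,"dy": -233,"dz": 10,"wx": 0,"wy": 0,"wz": 0},
    {"claw": 60,"dx": 19,"dy": -233,"dz": 10,"wx": 0,"wy": 0,"wz": 0},
  ],
)

```text
t: 33.15
tool_pos: [0.4392, -0.38, 0.1602]
tcp_rot: [-3.141, -0.001, 1.951]
wrist_force: [0.1, -0.0, -0.8]
gripper_width: 0.642
finger_force: 0.0
```

```bash
cat > l.py <<'E'
from h import *
s=observe(); f=cam("wrist"); print(s["tool_pos"],s["tcp_rot"])
C=cloud(f); hsv=cv2.cvtColor(f["pixels"],cv2.COLOR_RGB2HSV).astype(int)
d=np.hypot(C[...,0]-.44,C[...,1]+.384)
for c,a,mm in blobs((abs(C[...,2]-.050)<.006)&(d<.05),50,20000):
    c2,r=cv2.minEnclosingCircle(np.argwhere(mm)[:,::-1].astype(np.float32)); print("knob",plane(f,[c],.05)[0],C[mm].mean(0),np.ptp(C[mm],0),a,np.median(hsv[mm],0))
m=(abs(C[...,2]-.015)<.005)&(d<.09)&(hsv[...,0]<30)&(hsv[...,1]>60); print("plate",np.median(C[m],0),C[m].min(0),C[m].max(0))
t=cam("top"); C=cloud(t); d=np.hypot(C[...,0]-.42,C[...,1]+.15); 
m=(d<.04)&(C[...,2]>.03); print("blue in pot",C[m].mean(0),m.sum())
save(f,"w4.png")
E
python3 l.py; python3 pl.py
```

```text
[ 0.4391578  -0.38001045  0.16015439] [-3.14143937e+00 -1.30009572e-03  1.95119813e+00]
knob [ 0.43951193 -0.38319032  0.05      ] [ 0.43957389 -0.38335017  0.04949808] [0.02940407 0.02958376 0.00829363] 1021 [ 10. 143.  62.]
plate [ 0.43716512 -0.37655666  0.0153919 ] [ 0.36637803 -0.45763995  0.01211256] [ 0.51267027 -0.31123749  0.01825245]
blue in pot [ 0.42091611 -0.14915672  0.04221491] 206
pot (array([ 0.4197, -0.1508,  0.056 ]), np.float64(0.1374))
lid (array([ 0.4538, -0.3612,  0.015 ]), np.float64(0.1341))
knob? [ 0.4073 -0.2147  0.05  ] 37 [103.  95.  94.]
knob? [ 0.3668 -0.5464  0.05  ] 20 [ 23.5  22.  137.5]
knob? [ 0.3159 -0.5402  0.05  ] 32 [ 23.5  26.5 147. ]
```

View pics/w4.png

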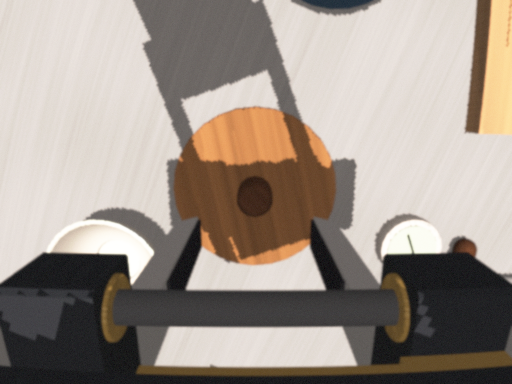

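The wrist view shows the lid's knob at (255,196), centred between the fingers, with the salt bowl (100,250) and hygrometer (411,243) well clear.

>>> play_rows(
  rows=[
    {"claw": 60,"dx": 0,"dy": 0,"dz": -55,"wx": 0,"wy": 0,"wz": 0},
    {"claw": 60,"dx": 0,"dy": 0,"dz": -100,"wx": 0,"wy": 0,"wz": 0},
    {"claw": 60,"dx": 0,"dy": 0,"dz": -119,"wx": 0,"wy": 0,"wz": 0},
    {"claw": 60,"dx": 0,"dy": 0,"dz": -119,"wx": 0,"wy": 0,"wz": 0},
    {"claw": 15,"dx": 0,"dy": 0,"dz": -119,"wx": 0,"wy": 0,"wz": 0},
    {"claw": 15,"dx": 0,"dy": 0,"dz": -119,"wx": 0,"wy": 0,"wz": 0},
    {"claw": 15,"dx": 0,"dy": 0,"dz": -119,"wx": 0,"wy": 0,"wz": 0},
    {"claw": 15,"dx": 0,"dy": 0,"dz": -119,"wx": 0,"wy": 0,"wz": 0},
    {"claw": 15,"dx": 0,"dy": 0,"dz": -80,"wx": 0,"wy": 0,"wz": 0},
    {"claw": 15,"dx": 0,"dy": 0,"dz": -20,"wx": 0,"wy": 0,"wz": 0},
  ],
)

```text
t: 34.55
tool_pos: [0.4374, -0.3797, 0.1384]
tcp_rot: [-3.139, -0.007, 1.95]
wrist_force: [1.0, -0.7, -1.5]
gripper_width: 0.313
finger_force: 30.0
```

```bash
cat > l2.py <<'E'
from h import *
s=observe(); print(s["tool_pos"],s["wrist_force"],s["gripper_width"])
t=cam("top"); C=cloud(t); d=np.hypot(C[...,0]-.42,C[...,1]+.15)
m=(d<.04)&(abs(C[...,2]-.042)<.008); print("blue in pot",C[m].mean(0),m.sum())
m=(d<.09)&(C[...,2]>.050)&(C[...,2]<.064); (c,r)=cv2.minEnclosingCircle(np.argwhere(m)[:,::-1].astype(np.float32)); p=plane(t,[c],.056); print("rim",p,r)
E
python3 l2.py
```

```text
[ 0.43741555 -0.37969972  0.13844898] [ 1.03150475 -0.65344493 -1.45094875] 0.31250345210108316
blue in pot [ 0.42136731 -0.14925232  0.04220721] 196
rim [[ 0.4205875  -0.15216458  0.056     ]] 20.622041702270508
```

>>> play_rows(
  rows=[
    {"claw": 15,"dx": 0,"dy": 40,"dz": 10,"wx": 0,"wy": 0,"wz": 0},
    {"claw": 15,"dx": -10,"dy": 90,"dz": 10,"wx": 0,"wy": 0,"wz": 0},
    {"claw": 15,"dx": -20,"dy": 140,"dz": 10,"wx": 0,"wy": 0,"wz": 0},
    {"claw": 15,"dx": -20.5,"dy": 190,"dz": 10,"wx": 0,"wy": 0,"wz": 0},
    {"claw": 15,"dx": -20.5,"dy": 220,"dz": 10,"wx": 0,"wy": 0,"wz": 0},
    {"claw": 15,"dx": -20.5,"dy": 233,"dz": 10,"wx": 0,"wy": 0,"wz": 0},
    {"claw": 15,"dx": -20.5,"dy": 233,"dz": 10,"wx": 0,"wy": 0,"wz": 0},
    {"claw": 15,"dx": -20.5,"dy": 233,"dz": 10,"wx": 0,"wy": 0,"wz": 0},
    {"claw": 15,"dx": -20.5,"dy": 233,"dz": 10,"wx": 0,"wy": 0,"wz": 0},
  ],
)

```text
t: 35.72
tool_pos: [0.4189, -0.1498, 0.1505]
tcp_rot: [-3.142, 0.0, 1.948]
wrist_force: [-0.5, -0.2, -1.6]
gripper_width: 0.312
finger_force: 30.0
```

```bash
cat > l3.py <<'E'
from h import *
s=observe(); f=cam("wrist"); print(s["tool_pos"],s["tcp_rot"],s["wrist_force"])
C=cloud(f); hsv=cv2.cvtColor(f["pixels"],cv2.COLOR_RGB2HSV).astype(int)
from scipy.optimize import least_squares
def fit(P,r): 
    q=least_squares(lambda p:np.hypot(P[:,0]-p[0],P[:,1]-p[1])-r,[.42,-.15],loss="soft_l1",f_scale=.002); return q.x,len(P)
d=np.hypot(C[...,0]-.42,C[...,1]+.15)
m=(d<.1)&(hsv[...,0]<30)&(hsv[...,1]>60)&(C[...,2]>.08)
z=np.median(C[m][:,2]); print("lid top z",z)
e=[]
M=m.astype(np.uint8); cs,_=cv2.findContours(M,cv2.RETR_EXTERNAL,cv2.CHAIN_APPROX_NONE)
c=max(cs,key=len)[:,0]; P=plane(f,c,z)[:,:2]; P=P[np.hypot(*(P-s["tool_pos"][:2]).T)>.065]; print("lid",fit(P,.074))
save(f,"w5.png")
t=cam("scene"); save(t,"s2.png",(180,80,310,200),4)
E
python3 l3.py
```

```text
[ 0.41890657 -0.14984169  0.15048237] [-3.14151115e+00  3.30847626e-04  1.94839686e+00] [-0.50214261 -0.22580793 -1.63093572]
lid top z 0.12377070483923604
lid (array([ 0.42007443, -0.15314658]), 443)
```

View pics/w5.png

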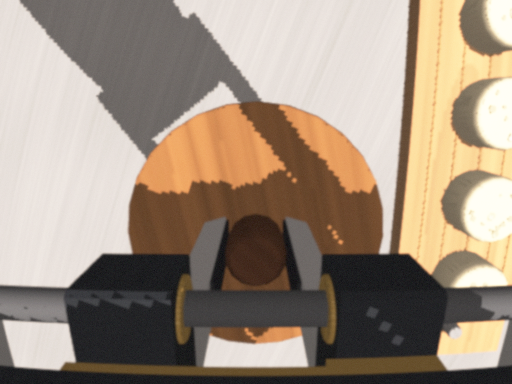

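The lid is held level and its contour is centred about 2 mm from the pot's centre. I'll nudge it 1 mm and lower it slowly.

>>> play_rows(
  rows=[
    {"claw": 15,"dx": -0.5,"dy": 1,"dz": -20,"wx": 0,"wy": 0,"wz": 0},
    {"claw": 15,"dx": -0.5,"dy": 1,"dz": -35,"wx": 0,"wy": 0,"wz": 0},
    {"claw": 15,"dx": -0.5,"dy": 1,"dz": -45,"wx": 0,"wy": 0,"wz": 0},
    {"claw": 15,"dx": -0.5,"dy": 1,"dz": -50,"wx": 0,"wy": 0,"wz": 0},
    {"claw": 15,"dx": -0.5,"dy": 1,"dz": -53,"wx": 0,"wy": 0,"wz": 0},
    {"claw": 15,"dx": -0.5,"dy": 1,"dz": -55,"wx": 0,"wy": 0,"wz": 0},
    {"claw": 15,"dx": -0.5,"dy": 1,"dz": -57,"wx": 0,"wy": 0,"wz": 0},
    {"claw": 15,"dx": -0.5,"dy": 1,"dz": -57,"wx": 0,"wy": 0,"wz": 0},
  ],
)

```text
t: 36.83
tool_pos: [0.4183, -0.1478, 0.0935]
tcp_rot: [3.142, 0.0, 1.95]
wrist_force: [0.2, 0.4, -1.3]
gripper_width: 0.31
finger_force: 30.0
```

>>> play_rows(
  rows=[
    {"claw": 15,"dx": 0,"dy": 0,"dz": -1,"wx": 0,"wy": 0,"wz": 0},
    {"claw": 15,"dx": 0,"dy": 0,"dz": -2,"wx": 0,"wy": 0,"wz": 0},
    {"claw": 15,"dx": 0,"dy": 0,"dz": -2.5,"wx": 0,"wy": 0,"wz": 0},
    {"claw": 15,"dx": 0,"dy": 0,"dz": -2.5,"wx": 0,"wy": 0,"wz": 0},
  ],
)

```text
t: 37.33
tool_pos: [0.4183, -0.1478, 0.0915]
tcp_rot: [-3.142, 0.0, 1.95]
wrist_force: [-2.0, 0.6, 5.9]
gripper_width: 0.314
finger_force: 30.0
```

>>> play_rows(
  rows=[
    {"claw": 50,"dx": 0,"dy": 0,"dz": 0,"wx": 0,"wy": 0,"wz": 0},
    {"claw": 50,"dx": 0,"dy": 0,"dz": 0,"wx": 0,"wy": 0,"wz": 0},
    {"claw": 50,"dx": 0,"dy": 0,"dz": 0,"wx": 0,"wy": 0,"wz": 0},
    {"claw": 50,"dx": 0,"dy": 0,"dz": 30,"wx": 0,"wy": 0,"wz": 0},
    {"claw": 40,"dx": 0,"dy": 0,"dz": 80,"wx": 0,"wy": 0,"wz": 0},
    {"claw": 0,"dx": -10,"dy": 140,"dz": 80,"wx": 0,"wy": 0,"wz": 0},
    {"claw": 0,"dx": -10,"dy": 280,"dz": 80,"wx": 0,"wy": 0,"wz": 0},
    {"claw": 0,"dx": -10,"dy": 280,"dz": 80,"wx": 0,"wy": 0,"wz": 0},
    {"claw": 0,"dx": -10,"dy": 280,"dz": 80,"wx": 0,"wy": 0,"wz": 0},
    {"claw": 0,"dx": -10,"dy": 280,"dz": 80,"wx": 0,"wy": 0,"wz": 0},
  ],
)

```text
t: 38.58
tool_pos: [0.4076, 0.1349, 0.171]
tcp_rot: [3.141, -0.0, 1.953]
wrist_force: [0.1, -0.4, -0.1]
gripper_width: 0.006
finger_force: 0.0
```

```bash
cat > fin.py <<'E'
from h import *
import sys
s=observe(); print(s["tool_pos"],s["tcp_rot"][2],s["gripper_width"])
t=cam("top"); C=cloud(t); hsv=cv2.cvtColor(t["pixels"],cv2.COLOR_RGB2HSV).astype(int)
d=np.hypot(C[...,0]-.42,C[...,1]+.15)
m=(d<.09)&(hsv[...,0]<30)&(hsv[...,1]>60)&(abs(C[...,2]-.064)<.012); A=np.c_[C[m][:,:2]-[.42,-.15],np.ones(m.sum())]
print("lid plane (tilt x, tilt y, z)",np.linalg.lstsq(A,C[m][:,2],rcond=None)[0].round(4),C[m].mean(0).round(4))
U,V=np.meshgrid(np.arange(512),np.arange(384))
m=(U>200)&(U<345)&(V>126)&(V<215)&(hsv[...,1]>70)&(hsv[...,0]<30)&(abs(C[...,2]-.022)<.008)
m=cv2.morphologyEx(m.astype(np.uint8),cv2.MORPH_CLOSE,np.ones((3,3)))
b=max(blobs(m,100,1e5),key=lambda b:b[1]); q=plane(t,cv2.boxPoints(cv2.minAreaRect(np.argwhere(b[2])[:,::-1].astype(np.float32))),.022); print("board",q[:,:2].round(4).tolist())
m=(abs(C[...,2]-.058)<.01)&(C[...,0]>.4)&(C[...,0]<.72)&(C[...,1]>-.26)&(C[...,1]<.3)
for c,a,mm in blobs(m,40,4000): print("ch",plane(t,[c],.058)[0][:2].round(4),a)
save(t,sys.argv[1],None,1.5)
E
python3 fin.py top2.png
```

```text
[0.40763783 0.13494443 0.17096528] 1.9530267087676625 0.005702330161856334
lid plane (tilt x, tilt y, z) [-0.0032  0.0001  0.0644] [ 0.4197 -0.1503  0.0644]
board [[0.5568, 0.1803], [0.7185, -0.2228], [0.6029, -0.2643], [0.4448, 0.1359]]
ch [ 0.6264 -0.1582] 205
ch [ 0.5988 -0.0889] 199
ch [ 0.5709 -0.0185] 204
ch [0.5432 0.0507] 205
ch [0.5297 0.1209] 83
ch [ 0.4426 -0.1511] 781
```

View pics/top2.png

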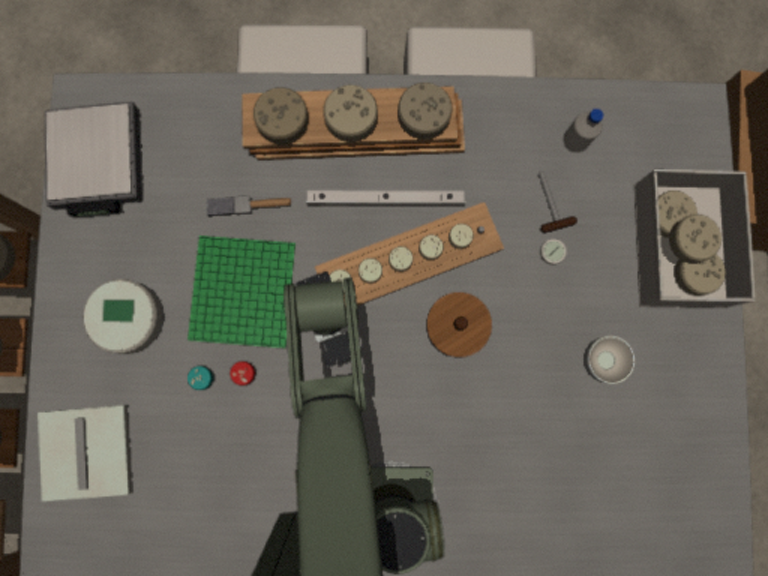

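The top view shows the lid on the pot at (459,324), level, with its top at 64.4 mm where 64 is expected. All five whites are in a row on the board, still swung out, and the bystanders haven't moved. Next comes the push: I'll lower the closed fingers in front of the free end.

>>> play_rows(
  rows=[
    {"claw": 0,"dx": 6,"dy": -27,"dz": -40,"wx": 0,"wy": 0,"wz": 0},
    {"claw": 0,"dx": 6,"dy": -27,"dz": -90,"wx": 0,"wy": 0,"wz": 0},
    {"claw": 0,"dx": 6,"dy": -27,"dz": -125,"wx": 0,"wy": 0,"wz": 0},
    {"claw": 0,"dx": 6,"dy": -27,"dz": -141,"wx": 0,"wy": 0,"wz": 0},
    {"claw": 0,"dx": 6,"dy": -27,"dz": -141,"wx": 0,"wy": 0,"wz": 0},
    {"claw": 0,"dx": 12,"dy": -24,"dz": -141,"wx": 0,"wy": 0,"wz": 0},
    {"claw": 0,"dx": 17,"dy": -22,"dz": -141,"wx": 0,"wy": 0,"wz": 0},
    {"claw": 0,"dx": 22,"dy": -20,"dz": -141,"wx": 0,"wy": 0,"wz": 0},
    {"claw": 0,"dx": 27,"dy": -18,"dz": -141,"wx": 0,"wy": 0,"wz": 0},
    {"claw": 0,"dx": 30,"dy": -17,"dz": -141,"wx": 0,"wy": 0,"wz": 0},
  ],
)

```text
t: 39.88
tool_pos: [0.4388, 0.1155, 0.0301]
tcp_rot: [3.141, 0.0, 1.95]
wrist_force: [-0.2, 0.3, 0.3]
gripper_width: 0.007
finger_force: 0.0
```

>>> play_rows(
  rows=[
    {"claw": 0,"dx": 5,"dy": 2,"dz": 0,"wx": 0,"wy": 0,"wz": -0.01},
    {"claw": 0,"dx": 10,"dy": 5,"dz": 0,"wx": 0,"wy": 0,"wz": -0.03},
    {"claw": 0,"dx": 15,"dy": 8,"dz": 0,"wx": 0,"wy": 0,"wz": -0.05},
    {"claw": 0,"dx": 20,"dy": 11,"dz": 0,"wx": 0,"wy": 0,"wz": -0.06},
    {"claw": 0,"dx": 25,"dy": 14,"dz": 0,"wx": 0,"wy": 0,"wz": -0.075},
    {"claw": 0,"dx": 30,"dy": 16.5,"dz": 0,"wx": 0,"wy": 0,"wz": -0.09},
    {"claw": 0,"dx": 35,"dy": 19,"dz": 0,"wx": 0,"wy": 0,"wz": -0.105},
    {"claw": 0,"dx": 40,"dy": 21.5,"dz": 0,"wx": 0,"wy": 0,"wz": -0.12},
    {"claw": 0,"dx": 45,"dy": 24,"dz": 0,"wx": 0,"wy": 0,"wz": -0.135},
    {"claw": 0,"dx": 50,"dy": 26.5,"dz": 0,"wx": 0,"wy": 0,"wz": -0.15},
  ],
)

```text
t: 41.12
tool_pos: [0.4845, 0.1416, 0.0289]
tcp_rot: [-3.133, -0.001, 1.799]
wrist_force: [-7.3, -1.4, 4.2]
gripper_width: 0.006
finger_force: 3.6
```

```bash
python3 fin.py top3.png
```

```text
[0.48452664 0.14157541 0.02886017] 1.7994414810084172 0.0057111573818114025
lid plane (tilt x, tilt y, z) [0.0043 0.0009 0.0645] [ 0.42   -0.1503  0.0645]
board [[0.6102, 0.1897], [0.7137, -0.2319], [0.5937, -0.2567], [0.4929, 0.161]]
ch [ 0.6313 -0.156 ] 200
ch [ 0.6139 -0.0832] 199
ch [ 0.5962 -0.0103] 201
ch [0.578  0.0626] 206
ch [ 0.4423 -0.152 ] 746
```

>>> play_rows(
  rows=[
    {"claw": 0,"dx": 5,"dy": 2,"dz": 0,"wx": 0,"wy": 0,"wz": -0.01},
    {"claw": 0,"dx": 10,"dy": 4.5,"dz": 0,"wx": 0,"wy": 0,"wz": -0.03},
    {"claw": 0,"dx": 15,"dy": 6.5,"dz": 0,"wx": 0,"wy": 0,"wz": -0.04},
    {"claw": 0,"dx": 20,"dy": 8.5,"dz": 0,"wx": 0,"wy": 0,"wz": -0.05},
    {"claw": 0,"dx": 25,"dy": 10.5,"dz": 0,"wx": 0,"wy": 0,"wz": -0.065},
    {"claw": 0,"dx": 30,"dy": 12,"dz": 0,"wx": 0,"wy": 0,"wz": -0.08},
    {"claw": 0,"dx": 35,"dy": 13.5,"dz": 0,"wx": 0,"wy": 0,"wz": -0.09},
    {"claw": 0,"dx": 40,"dy": 15.5,"dz": 0,"wx": 0,"wy": 0,"wz": -0.1},
    {"claw": 0,"dx": 45,"dy": 17,"dz": 0,"wx": 0,"wy": 0,"wz": -0.115},
    {"claw": 0,"dx": 50,"dy": 18.5,"dz": 0,"wx": 0,"wy": 0,"wz": -0.13},
  ],
)

```text
t: 42.42
tool_pos: [0.5352, 0.1605, 0.0288]
tcp_rot: [-3.135, -0.001, 1.669]
wrist_force: [-6.3, 0.1, 3.4]
gripper_width: 0.004
finger_force: 3.0
```

>>> play_rows(
  rows=[
    {"claw": 0,"dx": 5,"dy": 1.5,"dz": 0,"wx": 0,"wy": 0,"wz": -0.015},
    {"claw": 0,"dx": 10,"dy": 3,"dz": 0,"wx": 0,"wy": 0,"wz": -0.03},
    {"claw": 0,"dx": 15,"dy": 4,"dz": 0,"wx": 0,"wy": 0,"wz": -0.045},
    {"claw": 0,"dx": 19,"dy": 5,"dz": 0,"wx": 0,"wy": 0,"wz": -0.06},
    {"claw": 0,"dx": 22,"dy": 6,"dz": 0,"wx": 0,"wy": 0,"wz": -0.07},
    {"claw": 0,"dx": 25,"dy": 6.5,"dz": 0,"wx": 0,"wy": 0,"wz": -0.08},
    {"claw": 0,"dx": 27,"dy": 7,"dz": 0,"wx": 0,"wy": 0,"wz": -0.086},
    {"claw": 0,"dx": 28,"dy": 7,"dz": 0,"wx": 0,"wy": 0,"wz": -0.086},
  ],
)

```text
t: 43.42
tool_pos: [0.5634, 0.1678, 0.0288]
tcp_rot: [-3.135, -0.001, 1.584]
wrist_force: [-5.6, 1.8, 4.1]
gripper_width: 0.002
finger_force: 3.0
```

```bash
python3 fin.py top4.png
```

```text
[0.56341484 0.16779137 0.0287652 ] 1.5837226244362133 0.0017657409365844875
lid plane (tilt x, tilt y, z) [ 0.0053 -0.0004  0.0646] [ 0.4198 -0.1503  0.0646]
board [[0.7013, 0.1276], [0.7107, -0.2446], [0.5848, -0.2439], [0.5762, 0.1242]]
ch [0.6379 0.071 ] 199
ch [ 0.64  -0.004] 203
ch [ 0.6407 -0.0794] 196
ch [ 0.6432 -0.1539] 196
ch [ 0.4422 -0.1508] 760
```

>>> play_rows(
  rows=[
    {"claw": 0,"dx": 1,"dy": 0,"dz": 0,"wx": 0,"wy": 0,"wz": 0},
    {"claw": 0,"dx": 2,"dy": 0,"dz": 0,"wx": 0,"wy": 0,"wz": 0},
    {"claw": 0,"dx": 3,"dy": 0,"dz": 0,"wx": 0,"wy": 0,"wz": 0},
    {"claw": 0,"dx": 3,"dy": 0,"dz": 0,"wx": 0,"wy": 0,"wz": 0},
  ],
)

```text
t: 43.98
tool_pos: [0.5665, 0.1681, 0.0288]
tcp_rot: [-3.136, -0.001, 1.584]
wrist_force: [-5.7, 2.1, 1.8]
gripper_width: 0.006
finger_force: 2.5
```

>>> play_rows(
  rows=[
    {"claw": 0,"dx": 1,"dy": 0,"dz": 0,"wx": 0,"wy": 0,"wz": -0.004},
    {"claw": 0,"dx": 2,"dy": 0,"dz": 0,"wx": 0,"wy": 0,"wz": -0.004},
    {"claw": 0,"dx": 2,"dy": 0,"dz": 0,"wx": 0,"wy": 0,"wz": -0.004},
  ],
)

```text
t: 44.35
tool_pos: [0.5686, 0.1683, 0.0288]
tcp_rot: [-3.136, -0.001, 1.58]
wrist_force: [-4.5, 3.1, 1.3]
gripper_width: 0.003
finger_force: 2.5
```

>>> play_rows(
  rows=[
    {"claw": 0,"dx": 1,"dy": 0,"dz": 0,"wx": 0,"wy": 0,"wz": 0},
    {"claw": 0,"dx": 2,"dy": 0,"dz": 0,"wx": 0,"wy": 0,"wz": 0},
    {"claw": 0,"dx": 2,"dy": 0,"dz": 0,"wx": 0,"wy": 0,"wz": 0},
  ],
)

```text
t: 44.72
tool_pos: [0.5705, 0.1684, 0.0288]
tcp_rot: [-3.136, -0.002, 1.58]
wrist_force: [-4.4, 2.8, 0.4]
gripper_width: 0.007
finger_force: 2.5
```

>>> play_rows(
  rows=[
    {"claw": 0,"dx": 1,"dy": 0,"dz": 0,"wx": 0,"wy": 0,"wz": 0},
    {"claw": 0,"dx": 2,"dy": 0,"dz": 0,"wx": 0,"wy": 0,"wz": 0},
    {"claw": 0,"dx": 2,"dy": 0,"dz": 0,"wx": 0,"wy": 0,"wz": 0},
  ],
)

```text
t: 45.1
tool_pos: [0.5723, 0.1685, 0.0288]
tcp_rot: [-3.135, -0.002, 1.579]
wrist_force: [-5.8, 3.2, 1.8]
gripper_width: 0.002
finger_force: 2.8
```

```bash
python3 - <<'E'
from h import *
f=cam("scene"); save(f,"s3.png",(140,170,300,280),4.8)
C=cloud(f)
m=(abs(C[...,2]-.034)<.006)&(C[...,0]>.68)&(C[...,0]<.76)&(C[...,1]>-.2)&(C[...,1]<.24); print("rail",C[m].min(0),C[m].max(0))
E
```

```text
rail [ 0.68124992 -0.18687328  0.02801862] [0.73726521 0.20257948 0.03942905]
```

View pics/s3.png

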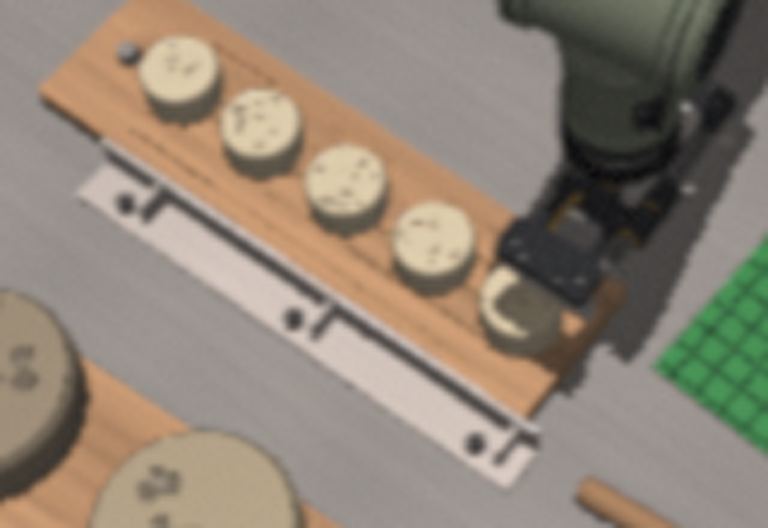

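The scene view shows the board nearly against the rail (rail wall from (100,140) to (535,435)), with all five cheeses upright. I'll continue in small steps until the force rises.

>>> play_rows(
  rows=[
    {"claw": 0,"dx": 1,"dy": 0,"dz": 0,"wx": 0,"wy": 0,"wz": 0},
    {"claw": 0,"dx": 2,"dy": 0,"dz": 0,"wx": 0,"wy": 0,"wz": 0},
    {"claw": 0,"dx": 2,"dy": 0,"dz": 0,"wx": 0,"wy": 0,"wz": 0},
  ],
)

```text
t: 45.52
tool_pos: [0.5724, 0.1685, 0.0288]
tcp_rot: [-3.131, -0.001, 1.58]
wrist_force: [-9.8, 3.2, 6.3]
gripper_width: 0.01
finger_force: 5.1
```

>>> play_rows(
  rows=[
    {"claw": 0,"dx": 1,"dy": 0,"dz": 0,"wx": 0,"wy": 0,"wz": 0},
    {"claw": 0,"dx": 2,"dy": 0,"dz": 0,"wx": 0,"wy": 0,"wz": 0},
    {"claw": 0,"dx": 2,"dy": 0,"dz": 0,"wx": 0,"wy": 0,"wz": 0},
    {"claw": 0,"dx": 2,"dy": 0,"dz": 0,"wx": 0,"wy": 0,"wz": 0},
  ],
)

```text
t: 46.02
tool_pos: [0.5725, 0.1685, 0.0288]
tcp_rot: [-3.127, -0.001, 1.58]
wrist_force: [-14.3, 3.3, 11.5]
gripper_width: 0.005
finger_force: 7.4
```

The force now rises with no motion, so the board is against the rail. I'll back off and check.

>>> play_rows(
  rows=[
    {"claw": 0,"dx": -10,"dy": 0,"dz": 0,"wx": 0,"wy": 0,"wz": 0},
    {"claw": 0,"dx": -30,"dy": 0,"dz": 0,"wx": 0,"wy": 0,"wz": 0},
    {"claw": 0,"dx": -60,"dy": 0,"dz": 20,"wx": 0,"wy": 0,"wz": 0},
    {"claw": 0,"dx": -100,"dy": 20,"dz": 70,"wx": 0,"wy": 0,"wz": 0},
    {"claw": 0,"dx": -150,"dy": 80,"dz": 120,"wx": 0,"wy": 0,"wz": 0},
    {"claw": 0,"dx": -230,"dy": 180,"dz": 160,"wx": 0,"wy": 0,"wz": 0},
    {"claw": 0,"dx": -230,"dy": 180,"dz": 160,"wx": 0,"wy": 0,"wz": 0},
    {"claw": 0,"dx": -230,"dy": 180,"dz": 160,"wx": 0,"wy": 0,"wz": 0},
    {"claw": 0,"dx": -230,"dy": 180,"dz": 160,"wx": 0,"wy": 0,"wz": 0},
    {"claw": 0,"dx": -230,"dy": 180,"dz": 160,"wx": 0,"wy": 0,"wz": 0},
  ],
)

```text
t: 47.28
tool_pos: [0.3497, 0.3468, 0.1896]
tcp_rot: [3.141, 0.0, 1.58]
wrist_force: [-0.6, -0.1, -0.0]
gripper_width: 0.006
finger_force: 0.0
```

```bash
python3 fin.py top5.png; python3 -c "
from h import *
f=cam('top'); save(f,'c5.png',(180,110,370,250),4)"
```

```text
[0.34967769 0.3468482  0.18961652] 1.579862984867658 0.006340935599068867
lid plane (tilt x, tilt y, z) [0.0008 0.0016 0.0646] [ 0.42   -0.1504  0.0646]
board [[0.5831, 0.1852], [0.7055, 0.1877], [0.7107, -0.2455], [0.5876, -0.2433]]
ch [0.6452 0.1443] 205
ch [0.6404 0.0441] 401
ch [ 0.6444 -0.0801] 202
ch [ 0.6442 -0.1552] 199
ch [ 0.4417 -0.151 ] 757
```

View pics/c5.png

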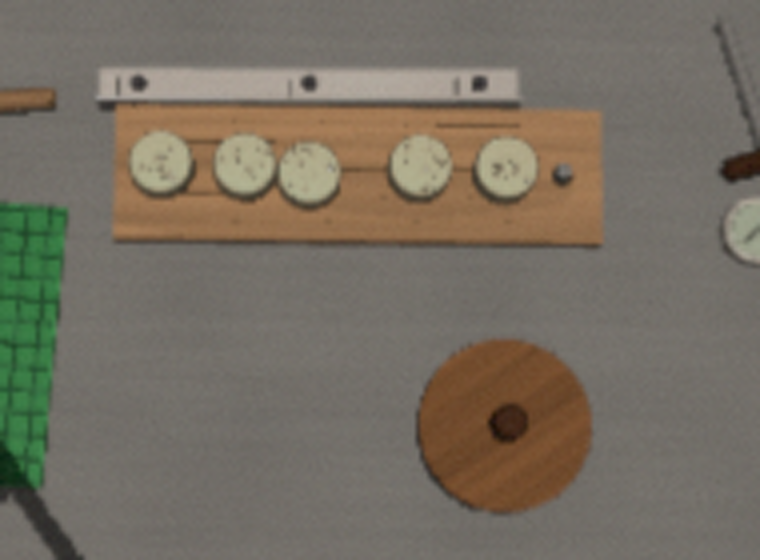

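The board lies flush along the rail and the lid is level. However, the third cheese, at crop (310,174), was knocked and now touches the one at (245,163). I'll measure it and regrasp it into the gap, whose centre is near crop (332,165).

```bash
python3 - <<'E'
from h import *
f=cam("top")
cr=np.array([[161,163],[245,165],[309,174],[420,166],[506,169]],float)/4+[180,110]-.375
print(plane(f,cr,.058)[:,:2].round(4)); print(observe()["tool_pos"],observe()["tcp_rot"])
E
```

```text
[[ 0.6455  0.143 ]
 [ 0.6445  0.0707]
 [ 0.6371  0.0155]
 [ 0.6453 -0.0803]
 [ 0.6435 -0.1548]]
[0.34981924 0.34608717 0.18909674] [-3.14072740e+00  9.92116127e-04  1.57773460e+00]
```

>>> play_rows(
  rows=[
    {"claw": 74,"dx": 100,"dy": -115,"dz": 0,"wx": 0,"wy": 0,"wz": 0},
    {"claw": 74,"dx": 286,"dy": -329,"dz": -39,"wx": 0,"wy": 0,"wz": 0},
    {"claw": 74,"dx": 286,"dy": -329,"dz": -39,"wx": 0,"wy": 0,"wz": 0},
    {"claw": 74,"dx": 286,"dy": -329,"dz": -39,"wx": 0,"wy": 0,"wz": 0},
    {"claw": 74,"dx": 286,"dy": -329,"dz": -39,"wx": 0,"wy": 0,"wz": 0},
    {"claw": 74,"dx": 286,"dy": -329,"dz": -39,"wx": 0,"wy": 0,"wz": 0},
    {"claw": 74,"dx": 286,"dy": -329,"dz": -39,"wx": 0,"wy": 0,"wz": 0},
    {"claw": 74,"dx": 286,"dy": -329,"dz": -39,"wx": 0,"wy": 0,"wz": 0},
    {"claw": 74,"dx": 286,"dy": -329,"dz": -39,"wx": 0,"wy": 0,"wz": 0},
    {"claw": 74,"dx": 286,"dy": -329,"dz": -39,"wx": 0,"wy": 0,"wz": 0},
  ],
)

```text
t: 48.68
tool_pos: [0.6344, 0.0191, 0.1509]
tcp_rot: [-3.141, -0.0, 1.581]
wrist_force: [0.0, -0.3, -0.5]
gripper_width: 0.786
finger_force: 0.0
```

```bash
python3 - <<'E'
from h import *
s=observe(); f=cam("wrist"); print(s["tool_pos"],s["tcp_rot"])
C=cloud(f); m=(abs(C[...,2]-.058)<.006)&(C[...,0]>.58)&(C[...,0]<.70)&(C[...,1]<.2)&(C[...,1]>-.2)
m=cv2.erode(m.astype(np.uint8),np.ones((5,5)),iterations=2)
for c,a,mm in blobs(m,200,30000): print(plane(f,[c],.058)[0].round(4),a,C[mm].min(0).round(3),C[mm].max(0).round(3))
save(f,"w6.png")
E
```

```text
[0.63437347 0.01912091 0.15086171] [-3.14091379e+00 -3.56962013e-04  1.58066490e+00]
[0.6447 0.1413 0.058 ] 2496 [0.621 0.12  0.056] [0.668 0.159 0.061]
[0.6448 0.0738 0.058 ] 2246 [0.62  0.049 0.056] [0.666 0.097 0.061]
[0.638  0.0188 0.058 ] 1976 [ 0.614 -0.005  0.056] [0.661 0.042 0.061]
```

View pics/w6.png

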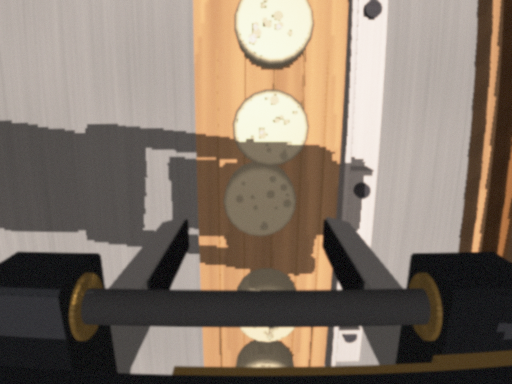

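The wrist view shows the knocked cheese at (260,200), touching the one at (271,127), with the finger sides clear. I'll grasp it, lift a little and shift it.

>>> play_rows(
  rows=[
    {"claw": 74,"dx": 2,"dy": 2,"dz": -50,"wx": 0,"wy": 0,"wz": 0},
    {"claw": 74,"dx": 2,"dy": 2,"dz": -85,"wx": 0,"wy": 0,"wz": 0},
    {"claw": 74,"dx": 2,"dy": 2,"dz": -99,"wx": 0,"wy": 0,"wz": 0},
    {"claw": 74,"dx": 2,"dy": 2,"dz": -100,"wx": 0,"wy": 0,"wz": 0},
    {"claw": 40,"dx": 2,"dy": 2,"dz": -100,"wx": 0,"wy": 0,"wz": 0},
    {"claw": 40,"dx": 2,"dy": 2,"dz": -100,"wx": 0,"wy": 0,"wz": 0},
    {"claw": 40,"dx": 2,"dy": 2,"dz": -100,"wx": 0,"wy": 0,"wz": 0},
    {"claw": 40,"dx": 2,"dy": 2,"dz": -97,"wx": 0,"wy": 0,"wz": 0},
    {"claw": 40,"dx": 2,"dy": 2,"dz": -92,"wx": 0,"wy": 0,"wz": 0},
    {"claw": 40,"dx": 2,"dy": 2,"dz": -90,"wx": 0,"wy": 0,"wz": 0},
  ],
)

```text
t: 49.98
tool_pos: [0.6372, 0.0202, 0.0611]
tcp_rot: [3.142, -0.0, 1.58]
wrist_force: [0.4, 0.2, -1.0]
gripper_width: 0.592
finger_force: 30.0
```

>>> play_rows(
  rows=[
    {"claw": 40,"dx": 2,"dy": -8,"dz": 0,"wx": 0,"wy": 0,"wz": 0},
    {"claw": 40,"dx": 4,"dy": -18,"dz": 0,"wx": 0,"wy": 0,"wz": 0},
    {"claw": 40,"dx": 4,"dy": -22,"dz": 0,"wx": 0,"wy": 0,"wz": 0},
    {"claw": 40,"dx": 4,"dy": -22,"dz": -6,"wx": 0,"wy": 0,"wz": 0},
    {"claw": 40,"dx": 4,"dy": -22,"dz": -10,"wx": 0,"wy": 0,"wz": 0},
    {"claw": 74,"dx": 4,"dy": -22,"dz": -10,"wx": 0,"wy": 0,"wz": 0},
    {"claw": 74,"dx": 4,"dy": -22,"dz": -10,"wx": 0,"wy": 0,"wz": 0},
    {"claw": 74,"dx": 4,"dy": -22,"dz": -10,"wx": 0,"wy": 0,"wz": 0},
    {"claw": 74,"dx": 4,"dy": -22,"dz": 30,"wx": 0,"wy": 0,"wz": 0},
    {"claw": 74,"dx": 4,"dy": -22,"dz": 90,"wx": 0,"wy": 0,"wz": 0},
  ],
)

```text
t: 51.22
tool_pos: [0.6389, -0.0014, 0.1487]
tcp_rot: [-3.135, -0.001, 1.58]
wrist_force: [1.1, -0.0, 0.7]
gripper_width: 0.789
finger_force: 0.0
```

>>> play_rows(
  rows=[
    {"claw": 74,"dx": -60,"dy": 50,"dz": 20,"wx": 0,"wy": 0,"wz": 0},
    {"claw": 74,"dx": -230,"dy": 380,"dz": 40,"wx": 0,"wy": 0,"wz": 0},
    {"claw": 74,"dx": -230,"dy": 380,"dz": 40,"wx": 0,"wy": 0,"wz": 0},
    {"claw": 74,"dx": -230,"dy": 380,"dz": 40,"wx": 0,"wy": 0,"wz": 0},
    {"claw": 74,"dx": -230,"dy": 380,"dz": 40,"wx": 0,"wy": 0,"wz": 0},
    {"claw": 74,"dx": -230,"dy": 380,"dz": 40,"wx": 0,"wy": 0,"wz": 0},
    {"claw": 74,"dx": -230,"dy": 380,"dz": 40,"wx": 0,"wy": 0,"wz": 0},
    {"claw": 74,"dx": -230,"dy": 380,"dz": 40,"wx": 0,"wy": 0,"wz": 0},
    {"claw": 74,"dx": -230,"dy": 380,"dz": 40,"wx": 0,"wy": 0,"wz": 0},
    {"claw": 74,"dx": -230,"dy": 380,"dz": 40,"wx": 0,"wy": 0,"wz": 0},
  ],
)

```text
t: 52.48
tool_pos: [0.4119, 0.377, 0.1906]
tcp_rot: [-3.141, 0.001, 1.578]
wrist_force: [0.4, -0.0, 0.0]
gripper_width: 0.784
finger_force: 0.0
```

```bash
python3 fin.py top6.png
```

```text
[0.41194396 0.37695039 0.19060154] 1.5782168066160094 0.7836085905065974
lid plane (tilt x, tilt y, z) [ 0.0014 -0.0004  0.0646] [ 0.4201 -0.1505  0.0646]
board [[0.5842, 0.1858], [0.7093, 0.187], [0.7096, -0.2468], [0.5839, -0.2432]]
ch [0.6456 0.1443] 202
ch [0.6443 0.0714] 201
ch [ 0.6404 -0.0064] 199
ch [ 0.6443 -0.0799] 203
ch [ 0.6442 -0.1552] 202
ch [ 0.4421 -0.1511] 754
```

View pics/top6.png

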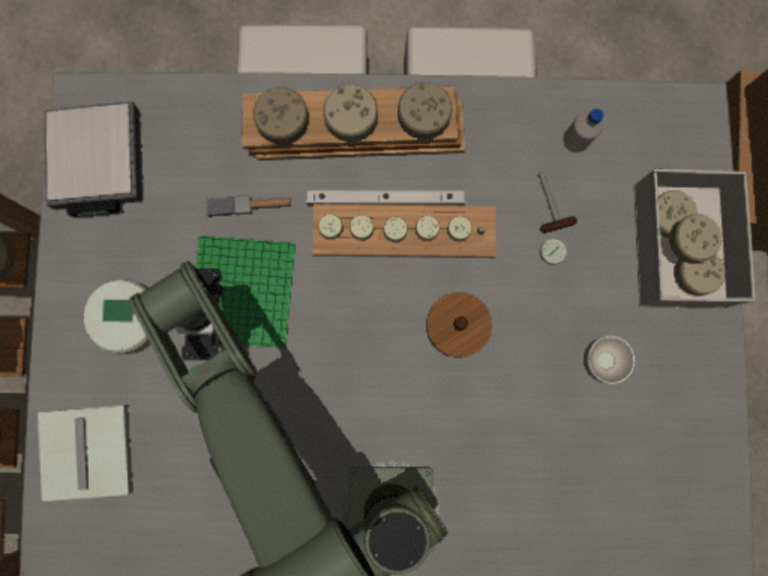

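The top view shows five separate cheeses from (330,226) to (460,229) on the board along the rail, with the lid on the pot at (459,324). I'll compare the board's edge before and after the regrasp.

```bash
python3 - <<'E'
from h import *
def edge(n):
    p=cv2.imread("pics/"+n); h=cv2.cvtColor(p,cv2.COLOR_BGR2HSV).astype(int); o=[]
    for x in (325,345,370,400,430,455):
        col=h[195:262,x-2:x+3,1].mean(1); i=np.flatnonzero(col>70); o.append((int(195+i[0]),int(195+i[-1])))
    return o
for n in("top4.png","top5.png","top6.png"): print(n,edge(n))
E
```

```text
top4.png [(208, 209), (207, 258), (206, 257), (206, 257), (205, 257), (205, 256)]
top5.png [(204, 255), (204, 255), (204, 255), (204, 255), (205, 256), (205, 256)]
top6.png [(204, 255), (204, 255), (204, 255), (204, 255), (205, 256), (205, 256)]
```

The edges are identical before and after the regrasp, so the board is still flush. I'll hand the job in.

```bash
python3 -c "
from station import robot; print(robot.job_done())"
```

```text
the job is handed in; nothing more can be done
None
```

I handed the job in after about 53 s of the 210 s allowed: all five white cheeses stand apart on the board, which lies flush along the rail on its pin, and the blue cheese is alone in the pot under a level, seated lid. One white was found knocked against its neighbour after the push, so I re-set it with the board already flush.

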